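Pack the hex keys and wall anchors back into the sliding-door case

TASK

Pack up the red case: first take the level off it and lay it flat on its side, lengthwise, on the grey felt pad, then slide the case's clear door fully open, put every loose hex key in the compartment on the robot's right (where the small keys are clipped) and every loose wall anchor in the one on the left, and slide the door fully shut again. The door is thin brittle plastic and the nylon anchors are hollow, so work both gently: grip them with no more than about 12 N and do not force the door against its stops. Leave everything else on the stool where it is.

Things in the scene. Friction and masses are not known exactly. Their poses are not given: they have to be found in the camera images.
- case: Red plastic case fixed on the stool, 340 (x) x 200 (y) x 55 mm high; origin: centre of its underside; x points away from the robot, y left. The half towards the robot is a well (150 x 184 mm, 43 mm deep) split by a 4 mm wall along x into two compartments; the far half is a solid deck 46 mm high, over which the door slides. Side rails along x, 10 mm wide, top at 55 mm, guide the door.
- door (a joint): Opening of the clear door, m: 0 = fully shut, 0.152 = fully open. It slides along the case's +x, away from the robot. Plate 160 x 176 x 3 mm, top 50.5 mm above the stool, friction about 1.2 N; stays where left. Brittle: it cracks if the total load on it (both fingers' grip added, plus any push) passes 45 N; a 12 N grip and a gentle push are safe.
- door_grip (a point): Top centre of the door's black finger rib, which runs across the door (along the case's y): 70 mm long, 12 mm thick along the sliding direction, standing 19.5 mm over the plate (top 70 mm above the stool). Moves with the door; shut, it is at x = -26 mm in the case's frame.
- key_bay (a point): Centre of the floor (4 mm above the stool) of the hex-key compartment, on the robot's right of the case (-y). Axes as the case. Free space 150 mm along x, 84 mm along y; outer walls up to 46 mm above the stool, middle wall to 44 mm. Small keys are clipped along its outer wall.
- anchor_bay (a point): Centre of the floor (4 mm above the stool) of the wall-anchor compartment, on the robot's left (+y). Axes as the case. Free space 150 mm along x, 78 mm along y; walls as above. Two anchors are clipped along its outer wall.
- pad: Grey felt pad fixed on the stool, 280 (its x) x 110 (its y) x 4 mm; origin at the centre of its underside. The level goes here, lengthwise along x.
- level: Aluminium torpedo level lying on its side, 230 (x) x 42 (y) x 22 mm high, about 0.28 kg; origin at the centre of its underside. At the start it lies crosswise over the rails of the case's deck, in the way of the door's rib.
- key_10: Steel hex key (10 mm across, so 10 mm high lying flat), L-shaped: long arm 112 mm along its x, short arm 40 mm to its +y at the +x end. Origin on the underside of the long arm at the balance point, which is 12 mm from the arm's middle towards the short arm: the place to grip. Belongs in the key compartment. May be absent.
- key_9: Steel hex key (9 mm across, so 9 mm high lying flat), L-shaped: long arm 106 mm along its x, short arm 38 mm to its +y at the +x end. Origin on the underside of the long arm at the balance point, which is 12 mm from the arm's middle towards the short arm: the place to grip. Belongs in the key compartment. May be absent.
- key_8: Steel hex key (8 mm across, so 8 mm high lying flat), L-shaped: long arm 100 mm along its x, short arm 36 mm to its +y at the +x end. Origin on the underside of the long arm at the balance point, which is 12 mm from the arm's middle towards the short arm: the place to grip. Belongs in the key compartment. May be absent.
- anchor_1: Grey hollow nylon wall anchor lying along its x, 60 mm long, 12 mm wide and high, 12 g, does not roll; origin at the centre of its underside. It is crushed if the total finger load on it (both fingers added) passes 45 N; a 12 N grip is safe. Belongs in the anchor compartment. May be absent.
- anchor_2: Grey hollow nylon wall anchor lying along its x, 60 mm long, 12 mm wide and high, 12 g, does not roll; origin at the centre of its underside. It is crushed if the total finger load on it (both fingers added) passes 45 N; a 12 N grip is safe. Belongs in the anchor compartment. May be absent.
- anchor_3: Grey hollow nylon wall anchor lying along its x, 60 mm long, 12 mm wide and high, 12 g, does not roll; origin at the centre of its underside. It is crushed if the total finger load on it (both fingers added) passes 45 N; a 12 N grip is safe. Belongs in the anchor compartment. May be absent.
- doorknob: Wooden doorknob standing on its foot, 56 mm across, 57 mm high; bystander.
- rosette: Brass doorknob rosette ring, 52 mm across, 8 mm high; bystander.
- screwdriver: Screwdriver lying at the back; bystander.
- tape: Yellow tape measure, 66 x 40 x 60 mm high; bystander.
- jar: Glass screw jar, 60 mm across, 70 mm high; bystander.
- hinge: Open brass butt hinge, 76 x 63 mm, lying flat; bystander.

How it is judged:
On the way, in this order (a step that is already met when the one before it is completed fails the run):
1. the level lies flat and lengthwise on the felt pad (x of level in the frame of pad between -0.035 and 0.035 m and y of level in the frame of pad between -0.035 and 0.035 m and z of level in the frame of pad below 0.012 m and angle between the x axis of level and the x axis of pad, either way round below 0.25 rad and angle between the z axis of level and the z axis of pad, either way round below 0.1 rad and linear speed of level below 0.02 m/s), for 0.2 s.
2. the door is slid fully open (value of joint door above 0.143 m), for 0.2 s.
3. with the door still open, every loose hex key is in the key compartment and every loose anchor in the anchor compartment (x of key_10 in the frame of key_bay between -0.072 and 0.072 m and y of key_10 in the frame of key_bay between -0.044 and 0.044 m and z of each of key_10, key_9, key_8 in the frame of key_bay below 0.036 m and linear speed of each of key_10, key_9, key_8, anchor_1, anchor_2, anchor_3 below 0.03 m/s and x of key_9 in the frame of key_bay between -0.072 and 0.072 m and y of key_9 in the frame of key_bay between -0.044 and 0.044 m and x of key_8 in the frame of key_bay between -0.072 and 0.072 m and y of key_8 in the frame of key_bay between -0.044 and 0.044 m and x of anchor_1 in the frame of anchor_bay between -0.072 and 0.072 m and y of anchor_1 in the frame of anchor_bay between -0.041 and 0.041 m and z of each of anchor_1, anchor_2, anchor_3 in the frame of anchor_bay below 0.036 m and x of anchor_2 in the frame of anchor_bay between -0.072 and 0.072 m and y of anchor_2 in the frame of anchor_bay between -0.041 and 0.041 m and x of anchor_3 in the frame of anchor_bay between -0.072 and 0.072 m and y of anchor_3 in the frame of anchor_bay between -0.041 and 0.041 m and value of joint door above 0.13 m), for 0.2 s.
At the end, for the whole second after the job is handed in: Door shut within 5 mm; every hex key present at rest in the right compartment, every anchor present in the left one, origins at most 36 mm over its floor; level flat on the pad, centre within 35 mm of the pad's along each pad axis, length within 0.25 rad of the pad's (all of step 1 and value of joint door below 0.005 m and x of key_10 in the frame of key_bay between -0.072 and 0.072 m and y of key_10 in the frame of key_bay between -0.044 and 0.044 m and z of each of key_10, key_9, key_8 in the frame of key_bay below 0.036 m and linear speed of each of key_10, key_9, key_8, anchor_1, anchor_2, anchor_3 below 0.03 m/s and x of key_9 in the frame of key_bay between -0.072 and 0.072 m and y of key_9 in the frame of key_bay between -0.044 and 0.044 m and x of key_8 in the frame of key_bay between -0.072 and 0.072 m and y of key_8 in the frame of key_bay between -0.044 and 0.044 m and x of anchor_1 in the frame of anchor_bay between -0.072 and 0.072 m and y of anchor_1 in the frame of anchor_bay between -0.041 and 0.041 m and z of each of anchor_1, anchor_2, anchor_3 in the frame of anchor_bay below 0.036 m and x of anchor_2 in the frame of anchor_bay between -0.072 and 0.072 m and y of anchor_2 in the frame of anchor_bay between -0.041 and 0.041 m and x of anchor_3 in the frame of anchor_bay between -0.072 and 0.072 m and y of anchor_3 in the frame of anchor_bay between -0.041 and 0.041 m); the robot touches nothing.
It fails at once if the brittle door is loaded with more than 45 N in all (contact force between anything else and door above 45 N).
It fails at once if a hollow anchor is squeezed with more than 45 N in all (contact force between the fingers and anchor_1 above 45 N or contact force between the fingers and anchor_2 above 45 N or contact force between the fingers and anchor_3 above 45 N).
It fails at once if a bystander is moved by more than 30 mm (distance of any of doorknob, rosette, screwdriver, tape, jar, hinge from where it was at the start of the episode above 0.03 m).
Of key_10, key_9, key_8, anchor_1, anchor_2, anchor_3 only 4 to 6 are there at a start; the rules pass over those that are not, and their reading is None.
At some moment in a run one of key_10, key_9, key_8, anchor_1, anchor_2, anchor_3 may be knocked a few centimetres aside while the robot is not near it.
It also fails if it takes over 210 s, if anything falls off the work surface, if the arm or the gripper's body presses on something with over 40 N, if the wrist force passes 120 N, or if a joint passes its speed limit or range.

ROBOT

A 7-joint arm with a two-finger parallel gripper is mounted at the origin on the work surface. World frame = base frame: x ahead of the robot, y to its left, z up, the work surface at z = 0. Lengths are in m, angles in rad, forces in N, time in s.
With the tool pointing down it reaches from about 0.425 to 0.925 m from the base axis. Payload 6.8 kg.
Tool frame: the origin (TCP) lies at the very end of the fingers, on their centre line; the grasp point (between the pads) lies 19 mm behind it; x points along the fingers, y is the direction in which the jaws open and shut, and the axes are right-handed (so a half turn about x gives the same grasp; the last joint's range is limited). The gripper opens to 85 mm and grips with 20 to 120 N. Pads are 22 mm wide; open, the fingers measure 114 mm over their backs; the gripper's body (76 mm by 85 mm) begins 54 mm behind the grasp point. The pads swing forward as they close: fully open they stand 13 mm farther back than shut.
Start: joints at [1.016, 0.477, 0.022, 1.555, -0.011, 1.109, -0.083], TCP at [0.292, -0.609, 0.231] pointing down, gripper open.
Joint ranges: [-2.96, 2.96], [-0.34, 2.1], [-1.41, 1.46], [0.24, 2.44], [-1.37, 4.51], [0.17, 1.92], [-2.96, 2.96]. Speed limits (rad/s): [2.39, 2.39, 3.14, 3.14, 3.14, 3.14, 3.14].

INTERFACE

Orientations are given as a rotation vector (axis times angle).
In Python, from bench import get_obs, grab_frame, camera_info, hand_in gives the robot as it stands.
- The arm moves only by the tool apply_moves, never from a script. Its argument "series" is text: rows parted by semicolons, each of 7 numbers parted by spaces: the turn, a rotation vector about the tool's x, y, z in rad, then the shift along the tool's x, y, z in m, then the opening, from 0 (shut) to 1 (fully open). In form: wx wy wz tx ty tz hand; .... A call has 1 to 12 rows; each row is the pose to reach, as a shift and turn from the pose commanded when the call began, along the tool's axes at that moment; what a row does not reach only later rows make up. A row lasts 1/8 s, in which the tool goes at most 62.5 mm and 10.7 degrees, less where a joint would pass 70% of its speed; a pose out of reach is approached as far as the arm can. A call with a gripper value outside its range is refused whole. The fingers move at their own pace and stop on an object; "force" is the grip in N (left out, the last holds). Time passes only in rows, so rows that repeat a pose let the fingers close. It gives the time, the measured TCP pose, the force and the opening at its end, in the units of the state.
- get_obs(): the state, without advancing time (a new reading comes with each control period).
- grab_frame(name): name is "side" or "top"; returns the picture (400x640x3 uint8, blue, green, red); there is no depth.
- camera_info(name): a dict with "fov_y" (degrees; the focal length in pixels is half the picture's height over the tangent of half this angle, whatever the lens; pixels are square), "cx", "cy" (the principal point, pixels), "rvec" (rotation vector, rad) and "tvec" (3), from world to camera coordinates, as OpenCV has them. Camera axes: x right, y down, z forward; pixel columns grow to the right and rows downward; lengths in m; the calibration is good to about 2 mm. A picture is of the moment at which its call begins. camera_info takes no time and is no camera call.
- hand_in(): hands the job in, once; it reports no verdict.
The state is a dict: "clock": time; "joints": joint angles; "qvel": joint speeds; "tau": joint torques, N m; "tcp_pos": TCP position; "orientation": TCP orientation; "contact_force": force on the tool from outside, world axes, zero at the start; "moment": the same for the moment, N m; "grip_width": finger opening in m.
Only numpy, scipy, OpenCV 4.12 (cv2) and the standard library are available. Lean on these libraries where they do the work, as an engineer would, in place of code of your own. Each camera call takes 0.05 s, during which the arm holds its last target.

## Working session

There is one attempt and no reset: what is moved stays moved. The work goes in short steps, Python scripts to look and compute and a tool call to move; the robot and the scene stay as the last step left them, time stands still between calls to the robot, and variables do not carry over. Pictures are saved under pics/ and viewed, and the job is handed in when it is done.

Besides the shell and the picture viewer there is one more tool, called after ">>>" as name(argument=value, ...) on one line, values as JSON. apply_moves: Moves the arm, as the interface text tells. Its arguments: {"type":"object","properties":{"series":{"type":"string"},"force":{"type":"number"}},"required":["series"]}

```bash
mkdir -p pics; ls
cat > h.py <<'E'
import numpy as np, cv2, sys
from bench import get_obs, grab_frame, camera_info, hand_in
def cam(name):
    c=camera_info(name); f=200/np.tan(np.radians(c['fov_y'])/2)
    R,_=cv2.Rodrigues(np.array(c['rvec'],float)); t=np.array(c['tvec'],float)
    K=np.array([[f,0,c['cx']],[0,f,c['cy']],[0,0,1]]); return K,R,t
def ray(name,u,v,z):
    K,R,t=cam(name); d=R.T@np.linalg.inv(K)@np.array([u,v,1.]); o=-R.T@t
    return o+d*(z-o[2])/d[2]
def proj(name,P):
    K,R,t=cam(name); p=K@(R@np.array(P,float)+t); return p[:2]/p[2]
def save(name,fn,box=None,s=1):
    im=grab_frame(name); 
    if box: x0,y0,x1,y1=box; im2=im[y0:y1,x0:x1]
    else: im2=im
    cv2.imwrite('pics/'+fn,cv2.resize(im2,None,fx=s,fy=s,interpolation=cv2.INTER_CUBIC)); return im
E
python3 - <<'E'
from h import *
for n in('top','side'):
    print(camera_info(n)); im=save(n,n+'0.png',s=1.25); cv2.imwrite('pics/raw_%s0.png'%n,im)
    print(-cam(n)[1].T@cam(n)[2])
o=get_obs(); print(o)
E
```

```text
pics
{'fov_y': 48.93425871890274, 'cx': 325.8838879172226, 'cy': 201.91165812633233, 'rvec': array([ 2.11123072, -2.16183276,  0.13302142]), 'tvec': array([0.00522353, 0.59732202, 1.19865515])}
[ 0.41771466 -0.03225767  1.27203339]
{'fov_y': 43.625119375977945, 'cx': 322.757827776742, 'cy': 188.91563030363218, 'rvec': array([ 0.98130465, -2.54922453,  0.91051112]), 'tvec': array([0.42946487, 0.35563794, 1.12190023])}
[0.00330135 0.60374863 1.09775007]
{'clock': 0.1, 'joints': array([ 1.01588644,  0.4777269 ,  0.0223537 ,  1.55635942, -0.01150811,
        1.10931031, -0.08307549]), 'qvel': array([ 0.00168438, -0.00190175,  0.00199821, -0.00191631,  0.00144729,
        0.00040766, -0.00070215]), 'tau': array([ 3.01744672e-03, -5.97762966e+01,  1.61294080e+00, -2.81959516e+01,
        1.27173439e-02,  4.97447400e-03, -2.68329188e-05]), 'tcp_pos': array([ 0.29141202, -0.60825303,  0.23041393]), 'orientation': array([ 1.97377567,  0.45020391, -1.9747627 ]), 'contact_force': array([-0.54972445,  0.97595136,  0.96380378]), 'moment': array([ 0.03573089, -0.03055033,  0.01475468]), 'grip_width': 0.0855156997217345}
```

View pics/top0.png

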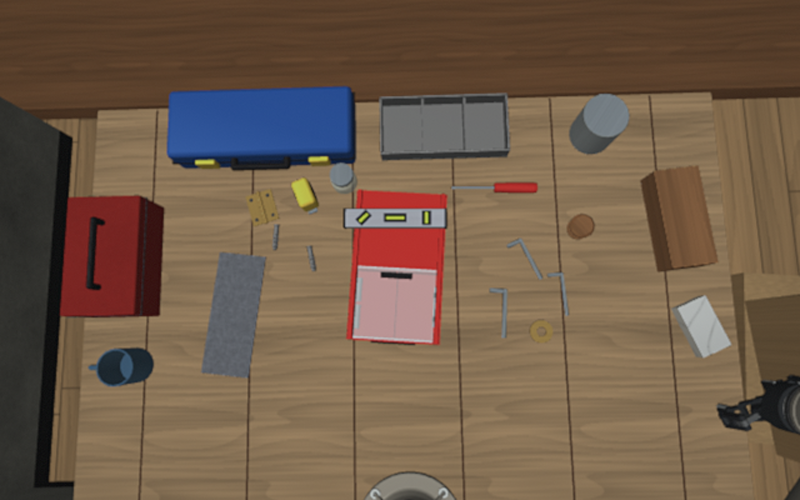

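View pics/side0.png

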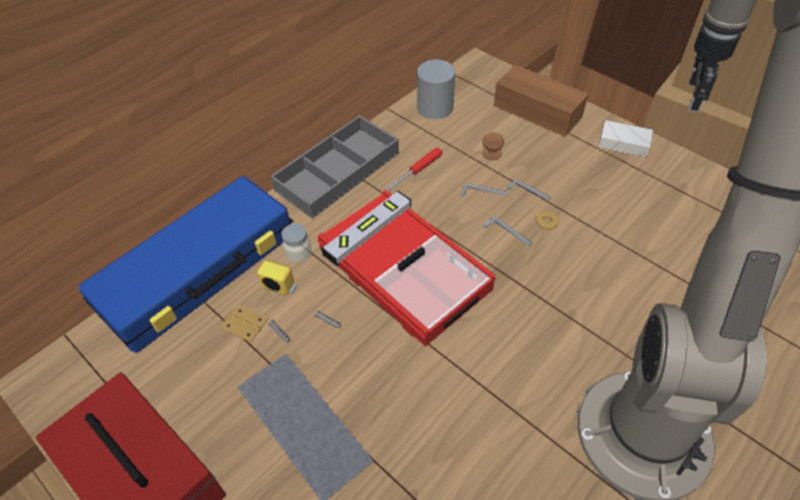

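The top view shows the case in the middle with the level across its deck (370-445,217 in the 1.25x picture). The pad is on the left (235,315), with two anchors at (276,237) and (311,258). Three keys are on the right at (525,257), (502,312) and (562,293). I'll zoom in to measure.

Run:
```python
from h import *
im=cv2.imread('pics/raw_top0.png')
cv2.imwrite('pics/z1.png',cv2.resize(im[125:315,150:380],None,fx=3.1,fy=3.1,interpolation=cv2.INTER_CUBIC))
cv2.imwrite('pics/z2.png',cv2.resize(im[130:290,340:500],None,fx=3.6,fy=3.6,interpolation=cv2.INTER_CUBIC))
hsv=cv2.cvtColor(im,cv2.COLOR_BGR2HSV)
# grey low-sat masks
def comps(m,box,amin=25):
    x0,y0,x1,y1=box; mm=np.zeros_like(m); mm[y0:y1,x0:x1]=m[y0:y1,x0:x1]
    n,l,s,c=cv2.connectedComponentsWithStats(mm)
    for i in range(1,n):
        if s[i,4]>=amin:
            r=cv2.minAreaRect(np.column_stack(np.where(l==i))[:,::-1].astype(np.float32))
            print(s[i],c[i].round(1),np.round(r[0],1),np.round(r[1],1),round(r[2],1))
g=((hsv[...,1]<70)).astype(np.uint8)*255
comps(g,(150,125,500,315))
```

```text
[305 125 101   4 204] [344.1 125.7] [355.  126.5] [  3. 100.] 90.0
[182 126  56  10 256] [207.9 132. ] [209.5 130.7] [ 8.5 55. ] 88.7
[263 128  23  27 441] [273.8 142. ] [274. 141.] [26. 22.] 90.0
[361 148  34   4 103] [377.3 150. ] [377.5 149.5] [ 3. 33.] 90.0
[246 166   9   6  28] [250.  168.6] [249.9 168.8] [3.1 8. ] 63.4
[ 275  166   82   17 1080] [315.2 174.1] [315.5 174. ] [16. 81.] 90.0
[218 179   5  21  88] [220. 189.] [220. 189.] [20.  4.] 90.0
[405 190  29  34 187] [420.8 204.1] [422.8 205.7] [38.9 12.7] 45.0
[245 196   8  21  91] [248.7 206.1] [248.7 206. ] [20.6  4.5] 79.7
[ 161  201   52  102 3777] [186.5 251.8] [186.2 251.4] [38.7 99.4] 8.1
[ 282  213   67   61 3717] [315.5 243. ] [315.6 242.9] [64.7 58.1] 3.5
[438 217  17  36 166] [449.  231.2] [450.2 233.1] [37.6 12.2] 65.7
[391 230  15  41 214] [401.7 246.8] [398. 250.] [40. 14.] 90.0
```

View pics/z1.png

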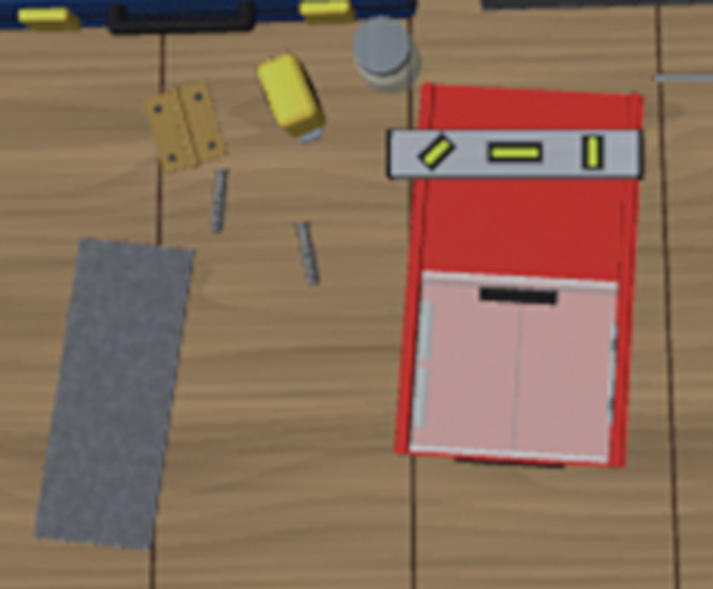

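View pics/z2.png

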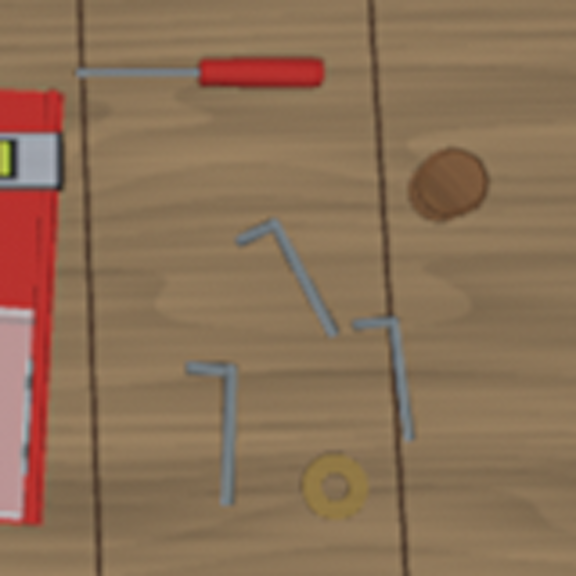

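Run:
```python
from h import *
def Z1(p): return 150+p[0]/3.1-.3,125+p[1]/3.1-.3
def Z2(p): return 340+p[0]/3.6-.3,130+p[1]/3.6-.3
def P(p,z,Z=Z1): return ray('top',*Z(p),z)
q=np.array([P(p,.055)[:2] for p in[(424,84),(643,96),(624,466),(396,453)]]);print('case',q.round(3),q.mean(0).round(4))
print([np.linalg.norm(q[i]-q[i-1]).round(3) for i in range(4)])
d=(q[0]+q[1]-q[2]-q[3])/2; print('yaw',np.degrees(np.arctan2(d[1],d[0])))
q=np.array([P(p,.004)[:2] for p in[(80,239),(194,249),(151,548),(36,537)]]);print('pad',q.round(3),q.mean(0).round(4))
d=(q[0]+q[1]-q[2]-q[3])/2; print('yaw',np.degrees(np.arctan2(d[1],d[0])),np.linalg.norm(d))
q=np.array([P(p,.077)[:2] for p in[(389,130),(643,131),(642,178),(389,177)]]);print('level',q.round(3),q.mean(0).round(4))
d=(q[0]+q[3]-q[1]-q[2])/2; print('yaw',np.degrees(np.arctan2(d[1],d[0])),np.linalg.norm(d))
q=np.array([P(p,.070)[:2] for p in[(480,294),(557,297)]]);print('rib',q.round(3),q.mean(0).round(4))
for n,a,b in(('a1',(222,171),(217,231)),('a2',(301,222),(314,283))):
    A=P(a,.012)[:2];B=P(b,.012)[:2];print(n,(A+B)/2,np.degrees(np.arctan2(*(A-B)[::-1])),np.linalg.norm(A-B))
for n,e,c,s in(('kA',(333,333),(275,222),(239,241)),('kB',(408,438),(394,320),(354,324)),('kC',(227,504),(231,368),(188,369))):
    E_,C,S=[P(x,.009,Z2)[:2] for x in(e,c,s)]
    d=C-E_;print(n,'end',E_.round(3),'corner',C.round(3),'len',np.linalg.norm(d).round(4),np.linalg.norm(S-C).round(4),'yaw',np.degrees(np.arctan2(d[1],d[0])).round(1),'grip',((E_+C)/2+d/np.linalg.norm(d)*.012).round(4), 'side',np.cross(d,S-C)>0)
for n,p,z in(('hinge',(187,127),.0),('tape',(288,95),.06),('jar',(383,45),.07)): print(n,P(p,z).round(3))
for n,p,z in(('knob',(450,184),.05),('ros',(335,486),.008)): print(n,P(p,z,Z2).round(3))
```

```text
case [[ 0.743  0.1  ]
 [ 0.726 -0.101]
 [ 0.392 -0.073]
 [ 0.408  0.128]] [0.5672 0.0135]
[np.float64(0.336), np.float64(0.201), np.float64(0.335), np.float64(0.202)]
yaw -4.735460808056838
pad [[0.615 0.434]
 [0.602 0.325]
 [0.326 0.36 ]
 [0.338 0.467]] [0.4704 0.3964]
yaw -7.073839553189466 0.27805457307848364
level [[ 0.695  0.13 ]
 [ 0.688 -0.098]
 [ 0.645 -0.096]
 [ 0.652  0.13 ]] [0.6703 0.0162]
yaw 88.23729801184659 0.22710750867884252
rib [[ 0.546  0.05 ]
 [ 0.542 -0.018]] [0.5437 0.0162]
a1 [0.64632084 0.29911746] -4.004227557471416 0.057511029359060224
a2 [0.59517094 0.21561618] 12.08206268007332 0.0593312660079699
kA end [ 0.536 -0.312] corner [ 0.627 -0.271] len 0.0998 0.0331 yaw 24.5 grip [ 0.5921 -0.2864] side True
kB end [ 0.451 -0.366] corner [ 0.545 -0.361] len 0.0938 0.032 yaw 3.1 grip [ 0.5101 -0.3629] side True
kC end [ 0.403 -0.222] corner [ 0.51 -0.23] len 0.1071 0.0341 yaw -4.4 grip [ 0.4683 -0.2266] side True
hinge [0.721 0.335 0.   ]
tape [0.735 0.225 0.06 ]
jar [0.776 0.136 0.07 ]
knob [ 0.646 -0.4    0.05 ]
ros [ 0.415 -0.307  0.008]<stdin>:17: DeprecationWarning: Arrays of 2-dimensional vectors are deprecated. Use arrays of 3-dimensional vectors instead. (deprecated in NumPy 2.0)
```

```bash
cat >> h.py <<'E'
from scipy.spatial.transform import Rotation as Ro
C0=np.array([.5672,.0135]); CY=np.radians(-4.7)
def case(x,y): 
    c,s=np.cos(CY),np.sin(CY); return C0+np.array([c*x-s*y,s*x+c*y])
def plan(x,y,z,jaw):
    """jaw: wanted world yaw (deg) of tool y (mod 180); tool x down"""
    o=get_obs(); R=Ro.from_rotvec(o['orientation']); p=o['tcp_pos']
    M=R.as_matrix(); cur=np.degrees(np.arctan2(M[1,1],M[0,1]))
    best=None
    for k in(-360,-180,0,180,360):
        a=np.radians(jaw+k); ty=np.array([np.cos(a),np.sin(a),0]); tx=np.array([0,0,-1.]); tz=np.cross(tx,ty)
        w=(R.inv()*Ro.from_matrix(np.column_stack([tx,ty,tz]))).as_rotvec()
        if abs(jaw+k-cur)<=185: print('  opt jaw',jaw+k,'w',w.round(3),'j7 now',o['joints'][6].round(2))
    t=M.T@(np.array([x,y,z])-p)
    print('cur',p.round(4),'jaw',cur.round(1),'tilt',M[:,0].round(3),'grip',o['grip_width'].round(4),'F',o['contact_force'].round(1),'t',round(o['clock'],2)); print('  shift',t.round(4),'rows>=',np.linalg.norm(t)/.0625)
E
python3 - <<'E'
from h import *
plan(.670,.016,.16,-1.8)
E
```

```text
opt jaw -181.8 w [2.049e+00 2.000e-03 1.000e-03] j7 now -0.08
  opt jaw -1.8 w [-1.093e+00 -1.000e-03  2.000e-03] j7 now -0.08Traceback (most recent call last):
  File "<stdin>", line 2, in <module>
  File "h.py", line 31, in plan
    print('cur',p.round(4),'jaw',cur.round(1),'tilt',M[:,0].round(3),'grip',o['grip_width'].round(4),'F',o['contact_force'].round(1),'t',round(o['clock'],2)); print('  shift',t.round(4),'rows>=',np.linalg.norm(t)/.0625)
                                                                            ^^^^^^^^^^^^^^^^^^^^^
AttributeError: 'float' object has no attribute 'round'
```

```bash
sed -i "s/o\['grip_width'\].round(4)/round(float(o['grip_width']),4)/" h.py
python3 - <<'E'
from h import *
plan(.670,.016,.16,-1.8)
E
```

```text
opt jaw -181.8 w [2.049e+00 2.000e-03 1.000e-03] j7 now -0.08
  opt jaw -1.8 w [-1.093e+00 -1.000e-03  2.000e-03] j7 now -0.08
cur [ 0.2914 -0.6083  0.2304] jaw -64.4 tilt [-0.001  0.001 -1.   ] grip 0.0855 F [-0.5  1.   1. ] t 0.1
  shift [ 0.071  -0.3992 -0.6112] rows>= 11.735526339789109
```

>>> apply_moves(series="-1.093 0 0.002 0.071 -0.399 -0.611 1;-1.093 0 0.002 0.071 -0.399 -0.611 1;-1.093 0 0.002 0.071 -0.399 -0.611 1;-1.093 0 0.002 0.071 -0.399 -0.611 1;-1.093 0 0.002 0.071 -0.399 -0.611 1;-1.093 0 0.002 0.071 -0.399 -0.611 1;-1.093 0 0.002 0.071 -0.399 -0.611 1;-1.093 0 0.002 0.071 -0.399 -0.611 1;-1.093 0 0.002 0.071 -0.399 -0.611 1;-1.093 0 0.002 0.071 -0.399 -0.611 1;-1.093 0 0.002 0.071 -0.399 -0.611 1;-1.093 0 0.002 0.071 -0.399 -0.611 1", force=40)

```text
clock: 1.6
tcp_pos: [0.6709, 0.0184, 0.1596]
orientation: [1.231, 1.195, -1.23]
contact_force: [0.5, -0.0, 0.5]
grip_width: 0.0856
```

Run:
```python
from h import *
plan(.670,.016,.05,-1.8)
```

```text
opt jaw -181.8 w [-3.139e+00  1.000e-03  0.000e+00] j7 now -0.34
  opt jaw -1.8 w [ 0.003  0.    -0.001] j7 now -0.34
  opt jaw 178.2 w [-3.139e+00  1.000e-03  0.000e+00] j7 now -0.34
cur [0.6709 0.0184 0.1596] jaw -1.6 tilt [ 0.001 -0.    -1.   ] grip 0.0856 F [ 0.5 -0.   0.5] t 1.6
  shift [ 0.1096 -0.0009  0.0024] rows>= 1.753504885899398
```

>>> apply_moves(series="0 0 0 0.06 -0.001 0.002 1;0 0 0 0.09 -0.001 0.002 1;0 0 0 0.107 -0.001 0.002 1;0 0 0 0.107 -0.001 0.002 1;0 0 0 0.107 -0.001 0.002 0.3;0 0 0 0.107 -0.001 0.002 0.3;0 0 0 0.107 -0.001 0.002 0.3;0 0 0 0.107 -0.001 0.002 0.3;0 0 0 0.107 -0.001 0.002 0.3;0 0 0 0.107 -0.001 0.002 0.3;0 0 0 0.107 -0.001 0.002 0.3", force=40)

```text
clock: 2.98
tcp_pos: [0.6708, 0.013, 0.0551]
orientation: [1.234, 1.19, -1.229]
contact_force: [0.5, 0.6, 5.9]
grip_width: 0.041
```

Run:
```python
from h import *
plan(.470,.396,.16,83)
save('side','s1.png',(220,120,460,300),3)
```

```text
opt jaw -97 w [ 1.662 -0.003 -0.004] j7 now -0.38
  opt jaw 83 w [-1.48   0.004 -0.003] j7 now -0.38
cur [0.6708 0.013  0.0551] jaw -1.8 tilt [ 0.005 -0.001 -1.   ] grip 0.041 F [0.5 0.6 5.9] t 2.98
  shift [-0.1062 -0.2122 -0.3764] rows>= 7.119677826505969
```

View pics/s1.png

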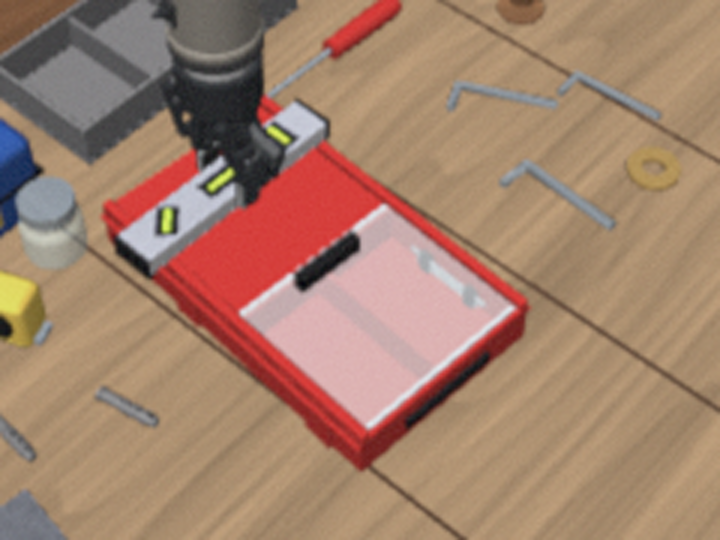

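>>> apply_moves(series="0 0 0 -0.05 0 0 0.3;0 0 0 -0.106 0 0 0.3;-1.48 0 0 -0.106 -0.212 -0.376 0.3;-1.48 0 0 -0.106 -0.212 -0.376 0.3;-1.48 0 0 -0.106 -0.212 -0.376 0.3;-1.48 0 0 -0.106 -0.212 -0.376 0.3;-1.48 0 0 -0.106 -0.212 -0.376 0.3;-1.48 0 0 -0.106 -0.212 -0.376 0.3;-1.48 0 0 -0.106 -0.212 -0.376 0.3;-1.48 0 0 -0.106 -0.212 -0.376 0.3;-1.48 0 0 -0.106 -0.212 -0.376 0.3;-1.48 0 0 -0.106 -0.212 -0.376 0.3")

```text
clock: 4.53
tcp_pos: [0.4698, 0.3941, 0.1582]
orientation: [0.098, 1.567, -0.102]
contact_force: [0.1, -0.2, -2.6]
grip_width: 0.0411
```

Run:
```python
from h import *
plan(.470,.396,.01,83)
save('top','t1.png',(130,100,380,320),3);save('side','s2.png',(130,160,380,400),2.5)
```

```text
opt jaw -97 w [ 3.137e+00  3.000e-03 -3.000e-03] j7 now 0.26
  opt jaw 83 w [-0.005  0.002  0.002] j7 now 0.26
  opt jaw 263 w [ 3.137e+00  3.000e-03 -3.000e-03] j7 now 0.26
cur [0.4698 0.3941 0.1582] jaw 82.7 tilt [ 0.002 -0.002 -1.   ] grip 0.0411 F [ 0.1 -0.2 -2.6] t 4.53
  shift [ 0.1482  0.0023 -0.0003] rows>= 2.3713732744832363
```

View pics/t1.png

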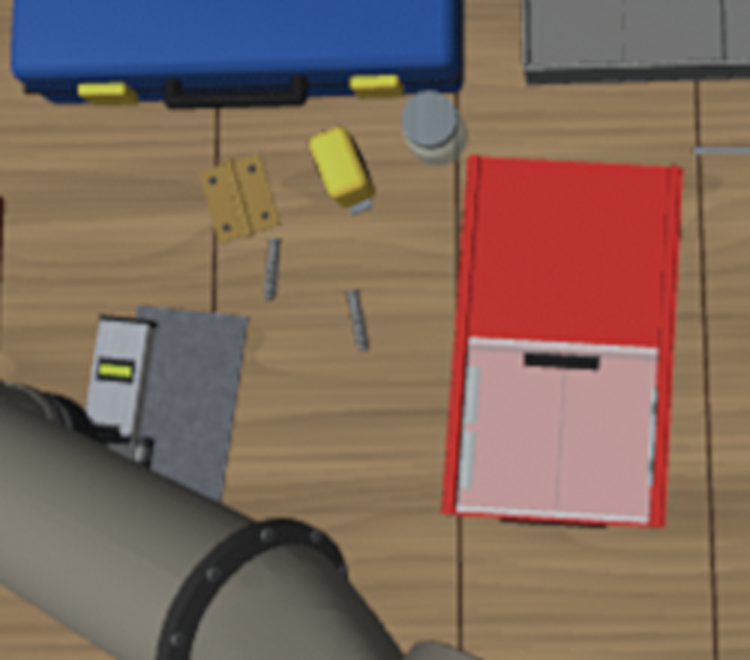

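View pics/s2.png

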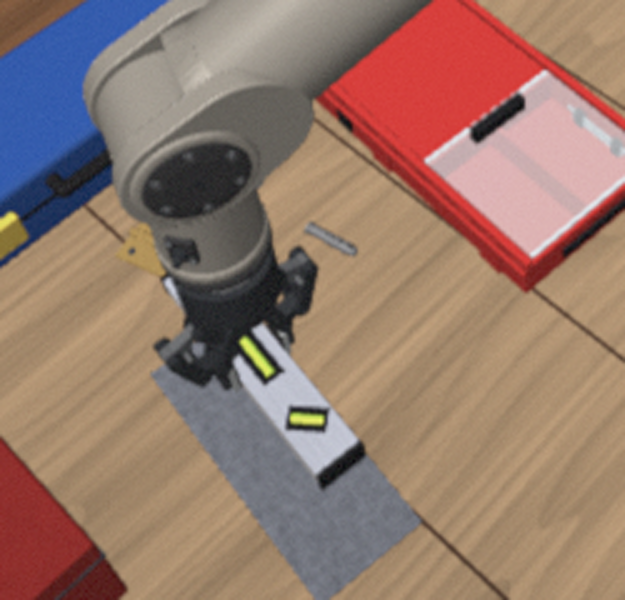

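>>> apply_moves(series="-0.005 0.002 0.002 0.06 0.002 0 0.3;-0.005 0.002 0.002 0.11 0.002 0 0.3;-0.005 0.002 0.002 0.138 0.002 0 0.3;-0.005 0.002 0.002 0.148 0.002 0 0.3;-0.005 0.002 0.002 0.151 0.002 0 0.3;-0.005 0.002 0.002 0.151 0.002 0 0.3;-0.005 0.002 0.002 0.151 0.002 0 0.3")

```text
clock: 5.5
tcp_pos: [0.4702, 0.3979, 0.0089]
orientation: [0.094, 1.567, -0.09]
contact_force: [-0.6, 0.5, -1.7]
grip_width: 0.0412
```

>>> apply_moves(series="0 0 0 0.003 0 0 0.3;0 0 0 0.003 0 0 0.3;0 0 0 0.003 0 0 0.3;0 0 0 0.003 0 0 0.8;0 0 0 0.003 0 0 0.8;0 0 0 0.003 0 0 0.8;0 0 0 0.003 0 0 0.8;0 0 0 -0.05 0 0 0.8;0 0 0 -0.11 0 0 0.8;0 0 0 -0.15 0 0 0.8;0 0 0 -0.15 0 0 0.8")

```text
clock: 6.88
tcp_pos: [0.4708, 0.3991, 0.1614]
orientation: [0.096, 1.564, -0.087]
contact_force: [0.8, 0.3, 0.4]
grip_width: 0.0686
```

Run:
```python
from h import *
r=case(-.026,0); print(r); plan(*r,.16,-4.7)
```

```text
[0.54128743 0.0156304 ]
  opt jaw -4.7 w [ 1.536e+00 -1.000e-03 -8.000e-03] j7 now 0.26
  opt jaw 175.3 w [-1.606e+00  8.000e-03 -1.000e-03] j7 now 0.26
cur [0.4708 0.3991 0.1614] jaw 83.3 tilt [ 0.005  0.006 -1.   ] grip 0.0686 F [0.8 0.3 0.4] t 6.88
  shift [-0.0004 -0.3726  0.1147] rows>= 6.237497051167929
```

Run:
```python
from h import *
save('side','s3.png',(130,160,380,400),2.5)
```

```text
(no output)
```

View pics/s3.png

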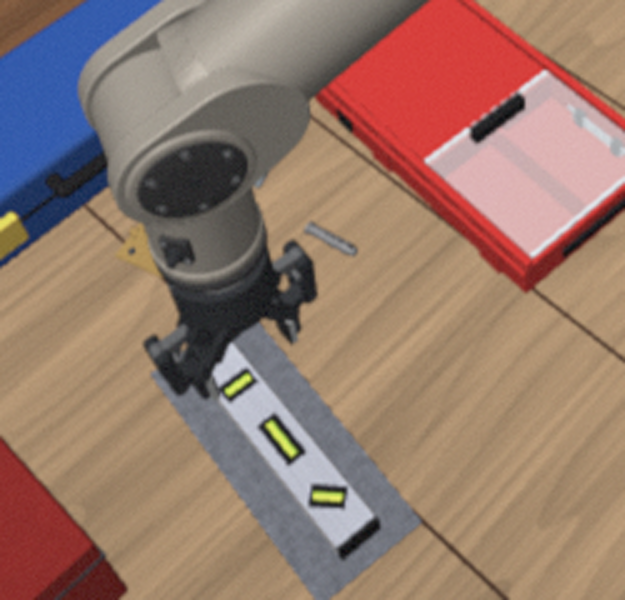

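>>> apply_moves(series="1.536 0 -0.008 0 -0.373 0.115 0.5;1.536 0 -0.008 0 -0.373 0.115 0.5;1.536 0 -0.008 0 -0.373 0.115 0.5;1.536 0 -0.008 0 -0.373 0.115 0.5;1.536 0 -0.008 0 -0.373 0.115 0.5;1.536 0 -0.008 0 -0.373 0.115 0.5;1.536 0 -0.008 0 -0.373 0.115 0.5;1.536 0 -0.008 0 -0.373 0.115 0.4;1.536 0 -0.008 0 -0.373 0.115 0.4;1.536 0 -0.008 0 -0.373 0.115 0.4;1.536 0 -0.008 0 -0.373 0.115 0.4", force=20)

```text
clock: 8.3
tcp_pos: [0.54, 0.0137, 0.1568]
orientation: [1.262, 1.173, -1.274]
contact_force: [-0.1, 0.1, 0.2]
grip_width: 0.0343
```

Run:
```python
from h import *
r=case(-.026,0); plan(*r,.058,-4.7)
save('top','t2.png',(130,100,380,320),3)
```

```text
opt jaw -184.7 w [-3.139 -0.01   0.006] j7 now -0.41
  opt jaw -4.7 w [0.003 0.004 0.006] j7 now -0.41
  opt jaw 175.3 w [-3.139 -0.01   0.006] j7 now -0.41
cur [0.54   0.0137 0.1568] jaw -4.5 tilt [-0.006 -0.003 -1.   ] grip 0.0343 F [-0.1  0.1  0.2] t 8.3
  shift [ 0.0988  0.0017 -0.0024] rows>= 1.5809351787694952
```

View pics/t2.png

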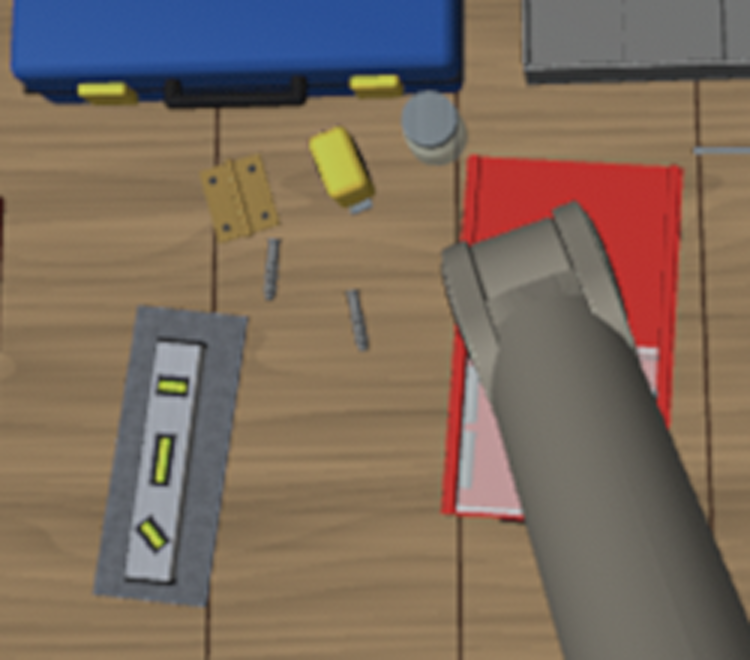

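The level lies lengthwise and centred on the pad (level centre at about (165,460), pad centre at about (171,456)). Next I straddle the rib.

>>> apply_moves(series="0.003 0.004 0.006 0.05 0.003 -0.002 0.4;0.003 0.004 0.006 0.085 0.003 -0.002 0.4;0.003 0.004 0.006 0.099 0.003 -0.002 0.4;0.003 0.004 0.006 0.099 0.003 -0.002 0.4;0.003 0.004 0.006 0.099 0.003 -0.002 0.22;0.003 0.004 0.006 0.099 0.003 -0.002 0.22;0.003 0.004 0.006 0.099 0.003 -0.002 0.22", force=20)

```text
clock: 9.22
tcp_pos: [0.5434, 0.0147, 0.0589]
orientation: [1.273, 1.166, -1.27]
contact_force: [-0.6, -0.3, -1.2]
grip_width: 0.0186
```

Run:
```python
from h import *
r=case(.124,0); plan(*r,.058,-4.7)
save('side','s4.png',(220,120,460,300),3)
```

```text
opt jaw -184.7 w [ 3.139e+00 -3.000e-03  0.000e+00] j7 now -0.49
  opt jaw -4.7 w [-0.003 -0.    -0.002] j7 now -0.49
  opt jaw 175.3 w [ 3.139e+00 -3.000e-03  0.000e+00] j7 now -0.49
cur [0.5434 0.0147 0.0589] jaw -4.9 tilt [ 0.002  0.    -1.   ] grip 0.0186 F [-0.6 -0.3 -1.2] t 9.22
  shift [ 0.0012  0.1478 -0.0012] rows>= 2.364973618298737
```

View pics/s4.png

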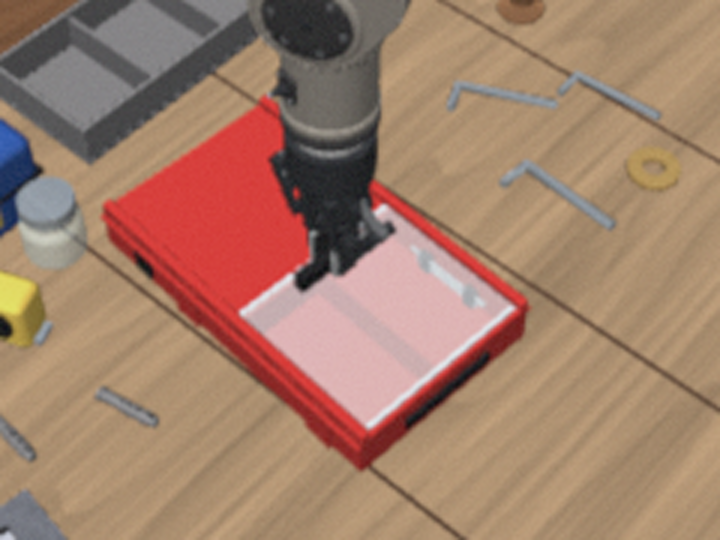

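>>> apply_moves(series="0 0 -0.002 0.001 0.012 0 0.22;0 0 -0.002 0.001 0.028 0 0.22;0 0 -0.002 0.001 0.046 0 0.22;0 0 -0.002 0.001 0.064 0 0.22;0 0 -0.002 0.001 0.082 0 0.22;0 0 -0.002 0.001 0.1 -0.001 0.22;0 0 -0.002 0.001 0.116 -0.001 0.22;0 0 -0.002 0.001 0.13 -0.001 0.22;0 0 -0.002 0.001 0.141 -0.001 0.22;0 0 -0.002 0.001 0.148 -0.001 0.22;0 0 -0.002 0.001 0.148 -0.001 0.22")

```text
clock: 10.65
tcp_pos: [0.691, 0.0032, 0.0572]
orientation: [1.272, 1.169, -1.272]
contact_force: [-0.2, -0.0, -0.4]
grip_width: 0.019
```

Run:
```python
from h import *
r=case(.124,0); plan(*r,.058,-4.7)
im=save('top','t3.png',(240,120,380,280),4)
```

```text
opt jaw -184.7 w [3.138e+00 1.000e-03 1.000e-03] j7 now -0.41
  opt jaw -4.7 w [-0.003 -0.001  0.001] j7 now -0.41
  opt jaw 175.3 w [3.138e+00 1.000e-03 1.000e-03] j7 now -0.41
cur [0.691  0.0032 0.0572] jaw -4.9 tilt [-0.001  0.001 -1.   ] grip 0.019 F [-0.2 -0.  -0.4] t 10.65
  shift [-0.0008 -0.0002 -0.0001] rows>= 0.013333125425376962
```

View pics/t3.png

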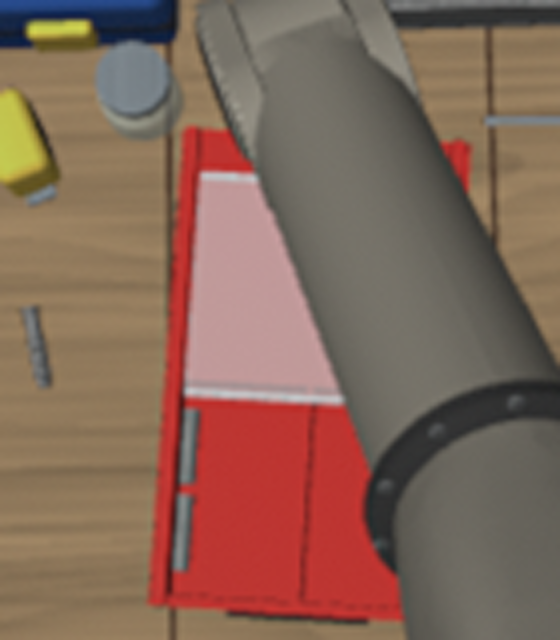

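>>> apply_moves(series="0 0 0 0 0.002 0 0.22;0 0 0 0 0.004 0 0.22;0 0 0 0 0.005 0 0.22;0 0 0 0 0.005 0 0.22")

```text
clock: 11.2
tcp_pos: [0.6955, 0.0028, 0.0572]
orientation: [1.271, 1.169, -1.272]
contact_force: [-0.6, 0.5, -0.8]
grip_width: 0.0186
```

>>> apply_moves(series="0 0 0 0 0.001 0 0.22;0 0 0 0 0.002 0 0.22;0 0 0 0 0.003 0 0.22;0 0 0 0 0.003 0 0.22")

```text
clock: 11.7
tcp_pos: [0.6985, 0.0024, 0.0572]
orientation: [1.271, 1.169, -1.272]
contact_force: [-0.1, 0.8, 0.0]
grip_width: 0.0185
```

Run:
```python
from h import *
plan(.45,.42,.25,-4.7)
```

```text
opt jaw -184.7 w [3.139e+00 2.000e-03 0.000e+00] j7 now -0.4
  opt jaw -4.7 w [-0.003 -0.     0.001] j7 now -0.4
  opt jaw 175.3 w [3.139e+00 2.000e-03 0.000e+00] j7 now -0.4
cur [0.6985 0.0024 0.0572] jaw -4.9 tilt [-0.001  0.    -1.   ] grip 0.0185 F [-0.1  0.8  0. ] t 11.7
  shift [-0.1925 -0.2833 -0.395 ] rows>= 8.364942624641815
```

>>> apply_moves(series="0 0 0 0 -0.003 0 0.22;0 0 0 -0.05 -0.003 0 0.22;0 0 0 -0.1 -0.003 0 0.3;0 0 0 -0.192 -0.283 -0.395 0.3;0 0 0 -0.192 -0.283 -0.395 0.3;0 0 0 -0.192 -0.283 -0.395 0.3;0 0 0 -0.192 -0.283 -0.395 0.3;0 0 0 -0.192 -0.283 -0.395 0.3;0 0 0 -0.192 -0.283 -0.395 0.3;0 0 0 -0.192 -0.283 -0.395 0.3;0 0 0 -0.192 -0.283 -0.395 0.3;0 0 0 -0.192 -0.283 -0.395 0.3")

```text
clock: 13.2
tcp_pos: [0.4462, 0.4255, 0.2512]
orientation: [1.268, 1.177, -1.264]
contact_force: [0.7, -0.8, 0.2]
grip_width: 0.0257
```

Run:
```python
from h import *
im=save('top','t4.png',(270,120,480,290),3.6); cv2.imwrite('pics/raw_t4.png',im)
cv2.imwrite('pics/t4b.png',cv2.resize(im[130:290,340:500],None,fx=3.6,fy=3.6,interpolation=cv2.INTER_CUBIC))
```

```text
(no output)
```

View pics/t4.png

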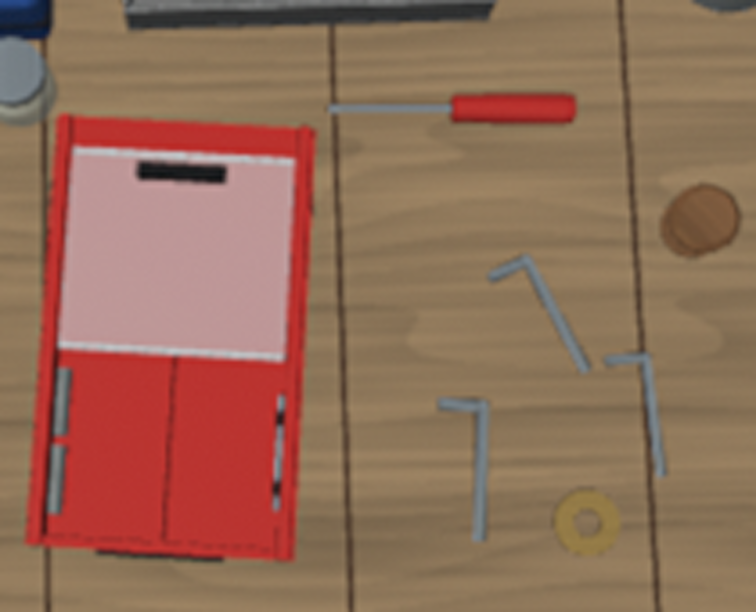

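The door is up at the far end of the deck, with the rib at about (182,172). The three keys haven't moved. I'll measure the door opening.

Run:
```python
from h import *
a=cv2.imread('pics/raw_top0.png');b=cv2.imread('pics/raw_t4.png')
def rib(im,box,z=.07):
    x0,y0,x1,y1=box; m=(im[y0:y1,x0:x1].max(2)<60); ys,xs=np.where(m)
    return ray('top',xs.mean()+x0,ys.mean()+y0,.065),m.sum()
A=rib(a,(290,212,350,228)); B=rib(b,(300,155,340,175)); print(A,B,np.linalg.norm(A[0]-B[0]))
Z=lambda u,v,z:ray('top',270+u/3.6-.3,120+v/3.6-.3,z)[:2]
q=[Z(73,148,.0505),Z(295,159,.0505),Z(284,359,.0505),Z(60,347,.0505)]
for p in q:
    d=p-C0; print('door corner in case', (np.cos(CY)*d[0]+np.sin(CY)*d[1]).round(4),(-np.sin(CY)*d[0]+np.cos(CY)*d[1]).round(4))
for n,p in(('wallT',Z(176,360,.044)),('wallB',Z(163,540,.044)),('key clip',Z(280,450,.03)),('anch',Z(55,480,.03)),('anch',Z(63,400,.03))):
    d=p-C0; print(n, (np.cos(CY)*d[0]+np.sin(CY)*d[1]).round(4),(-np.sin(CY)*d[0]+np.cos(CY)*d[1]).round(4))
plan(.4683,-.2266,.12,-94.4)
```

```text
(array([0.54447821, 0.01763106, 0.065     ]), np.int64(85)) (array([0.69243671, 0.00515432, 0.065     ]), np.int64(90)) 0.14848362552593217
door corner in case 0.1433 0.0893
door corner in case 0.144 -0.0867
door corner in case -0.0149 -0.0863
door corner in case -0.0156 0.0881
wallT -0.0198 -0.0025
wallB -0.159 -0.0011
key clip -0.0843 -0.0874
anch -0.1179 0.0868
anch -0.0551 0.0851
  opt jaw -94.4 w [ 1.567e+00 -1.000e-03  2.000e-03] j7 now -1.13
  opt jaw 85.6 w [-1.574e+00 -2.000e-03 -1.000e-03] j7 now -1.13
cur [0.4486 0.4222 0.2502] jaw -4.6 tilt [-0.001  0.002 -1.   ] grip 0.0262 F [ 1.5 -0.4 -0.1] t 13.25
  shift [0.1292 0.0719 0.6453] rows>= 10.591989730373708
```

>>> apply_moves(series="-1.574 -0.002 0 0.129 0.072 0.645 0.3;-1.574 -0.002 0 0.129 0.072 0.645 0.3;-1.574 -0.002 0 0.129 0.072 0.645 0.3;-1.574 -0.002 0 0.129 0.072 0.645 0.3;-1.574 -0.002 0 0.129 0.072 0.645 0.4;-1.574 -0.002 0 0.129 0.072 0.645 0.4;-1.574 -0.002 0 0.129 0.072 0.645 0.4;-1.574 -0.002 0 0.129 0.072 0.645 0.4;-1.574 -0.002 0 0.129 0.072 0.645 0.4;-1.574 -0.002 0 0.129 0.072 0.645 0.4;-1.574 -0.002 0 0.129 0.072 0.645 0.4;-1.574 -0.002 0 0.129 0.072 0.645 0.4")

```text
clock: 14.75
tcp_pos: [0.4641, -0.2359, 0.119]
orientation: [0.071, 1.572, -0.076]
contact_force: [-0.1, 1.4, -0.6]
grip_width: 0.0341
```

Run:
```python
from h import *
plan(.4683,-.2266,.002,85.6)
```

```text
opt jaw -94.4 w [3.125 0.005 0.004] j7 now 1.55
  opt jaw 85.6 w [-0.016 -0.003  0.003] j7 now 1.55
  opt jaw 265.6 w [3.125 0.005 0.004] j7 now 1.55
cur [ 0.4641 -0.2359  0.119 ] jaw 84.7 tilt [-0.003 -0.003 -1.   ] grip 0.0341 F [-0.1  1.4 -0.6] t 14.75
  shift [0.1169 0.0101 0.0037] rows>= 1.8788867834445788
```

>>> apply_moves(series="0 0 0 0 0 0 0.4;0 0 0 0 0 0 0.4")

```text
clock: 15.0
tcp_pos: [0.467, -0.2276, 0.1207]
orientation: [0.062, 1.57, -0.064]
contact_force: [0.2, 0.5, 0.1]
grip_width: 0.034
```

Run:
```python
from h import *
plan(.4683,-.2266,.003,85.6)
```

```text
opt jaw -94.4 w [ 3.138e+00  2.000e-03 -0.000e+00] j7 now 1.55
  opt jaw 85.6 w [-0.003  0.     0.001] j7 now 1.55
  opt jaw 265.6 w [ 3.138e+00  2.000e-03 -0.000e+00] j7 now 1.55
cur [ 0.467  -0.2276  0.1207] jaw 85.4 tilt [-0.    -0.001 -1.   ] grip 0.034 F [0.2 0.5 0.1] t 15.0
  shift [0.1177 0.0012 0.0012] rows>= 1.8834386429088066
```

>>> apply_moves(series="0 0 0 0.06 0.001 0.001 0.4;0 0 0 0.1 0.001 0.001 0.4;0 0 0 0.116 0.001 0.001 0.4;0 0 0 0.116 0.001 0.001 0.4;0 0 0 0.116 0.001 0.001 0;0 0 0 0.116 0.001 0.001 0;0 0 0 0.116 0.001 0.001 0;0 0 0 0.116 0.001 0.001 0;0 0 0 0.116 0.001 0.001 0;0 0 0 0.116 0.001 0.001 0", force=40)

```text
clock: 16.25
tcp_pos: [0.4694, -0.2283, 0.0061]
orientation: [0.062, 1.567, -0.066]
contact_force: [-1.1, 1.9, 7.3]
grip_width: 0.008
```

>>> apply_moves(series="0 0 0 -0.05 0 0 0;0 0 0 -0.1 0 0 0;0 0 0 -0.12 0 0 0;0 0 0 -0.12 0 0 0")

```text
clock: 16.75
tcp_pos: [0.4691, -0.2286, 0.1265]
orientation: [0.062, 1.566, -0.067]
contact_force: [-0.0, -0.1, -1.5]
grip_width: 0.0081
```

Run:
```python
from h import *
t=case(-.088-.0,-.044-.02);print(t)
plan(*t,.12,85.3)
save('side','s5.png',(280,80,520,260),3)
```

```text
[ 0.47425185 -0.0430742 ]
  opt jaw -94.7 w [ 3.141  0.005 -0.006] j7 now 1.54
  opt jaw 85.3 w [-0.     0.004  0.003] j7 now 1.54
  opt jaw 265.3 w [ 3.141  0.005 -0.006] j7 now 1.54
cur [ 0.4691 -0.2286  0.1265] jaw 85.3 tilt [ 0.004 -0.004 -1.   ] grip 0.0081 F [-0.  -0.1 -1.5] t 16.75
  shift [ 0.0058  0.1853 -0.0102] rows>= 2.971315294929625
```

View pics/s5.png

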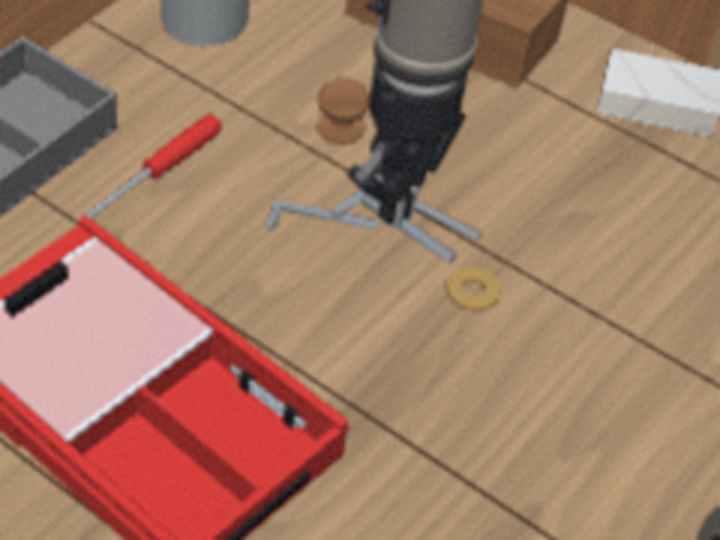

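Run:
```python
from h import *
plan(*case(-.070,-.058),.12,85.3)
```

```text
opt jaw -94.7 w [ 3.141e+00  3.000e-03 -2.000e-03] j7 now 1.54
  opt jaw 85.3 w [-0.     0.001  0.002] j7 now 1.54
  opt jaw 265.3 w [ 3.141e+00  3.000e-03 -2.000e-03] j7 now 1.54
cur [ 0.4681 -0.2282  0.125 ] jaw 85.3 tilt [ 0.001 -0.002 -1.   ] grip 0.0078 F [-0.  -0.5 -1.1] t 16.8
  shift [0.0046 0.1911 0.0089] rows>= 3.0612954069741627
```

>>> apply_moves(series="0 0.001 0.002 0.004 0.191 0.009 0;0 0.001 0.002 0.004 0.191 0.009 0;0 0.001 0.002 0.004 0.191 0.009 0;0 0.001 0.002 0.004 0.191 0.009 0;0 0.001 0.002 0.004 0.191 0.009 0;0 0.001 0.002 0.004 0.191 0.009 0")

```text
clock: 17.55
tcp_pos: [0.492, -0.0401, 0.1195]
orientation: [0.067, 1.572, -0.066]
contact_force: [0.1, -0.2, -2.0]
grip_width: 0.0081
```

Run:
```python
from h import *
plan(*case(-.070,-.058),.016,85.3)
save('side','s6.png',(280,120,520,300),3)
```

```text
opt jaw -94.7 w [ 3.139 -0.     0.004] j7 now 1.14
  opt jaw 85.3 w [-0.002 -0.003 -0.   ] j7 now 1.14
  opt jaw 265.3 w [ 3.139 -0.     0.004] j7 now 1.14
cur [ 0.492  -0.0401  0.1195] jaw 85.2 tilt [-0.003  0.    -1.   ] grip 0.0081 F [ 0.1 -0.2 -2. ] t 17.55
  shift [0.1035 0.0016 0.0008] rows>= 1.6557244619099143
```

View pics/s6.png

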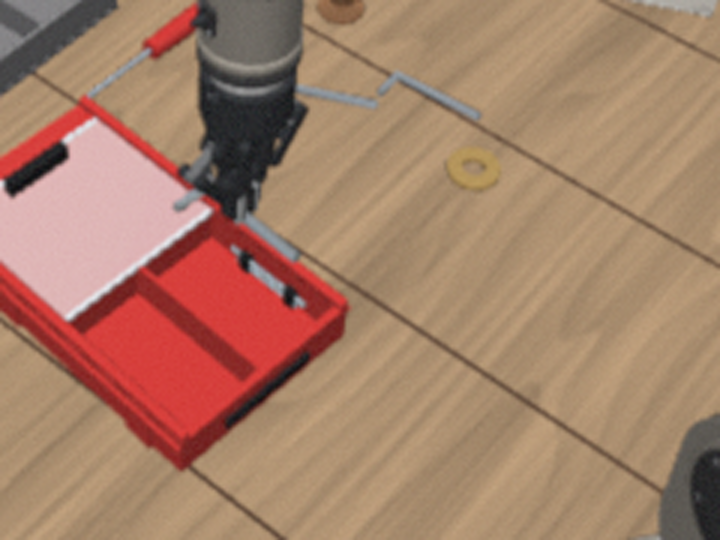

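>>> apply_moves(series="0 0 0 0.03 0.001 -0.005 0;0 0 0 0.06 0.001 -0.005 0;0 0 0 0.085 0.001 -0.005 0;0 0 0 0.1 0.001 -0.005 0;0 0 0 0.103 0.001 -0.005 0;0 0 0 0.103 0.001 -0.005 0;0 0 0 0.103 0.001 -0.005 0.18;0 0 0 0.103 0.001 -0.005 0.18;0 0 0 0.103 0.001 -0.005 0.18;0 0 0 0.06 0.001 -0.005 0.18;0 0 0 0 0.001 -0.005 0.18;0 0 0 0 0.001 -0.005 0.18")

```text
clock: 19.1
tcp_pos: [0.4909, -0.0366, 0.1244]
orientation: [0.065, 1.563, -0.064]
contact_force: [0.2, 0.1, -0.1]
grip_width: 0.0156
```

Run:
```python
from h import *
plan(.5921,-.2864,.12,114.5)
save('side','s7.png',(280,120,520,300),3)
```

```text
opt jaw -65.5 w [ 2.632e+00  2.000e-03 -1.000e-02] j7 now 1.14
  opt jaw 114.5 w [-0.51   0.007  0.001] j7 now 1.14
cur [ 0.4909 -0.0366  0.1244] jaw 85.3 tilt [ 0.007  0.    -1.   ] grip 0.0156 F [ 0.2  0.1 -0.1] t 19.1
  shift [ 0.0051 -0.2407  0.1213] rows>= 4.312918916901084
```

View pics/s7.png

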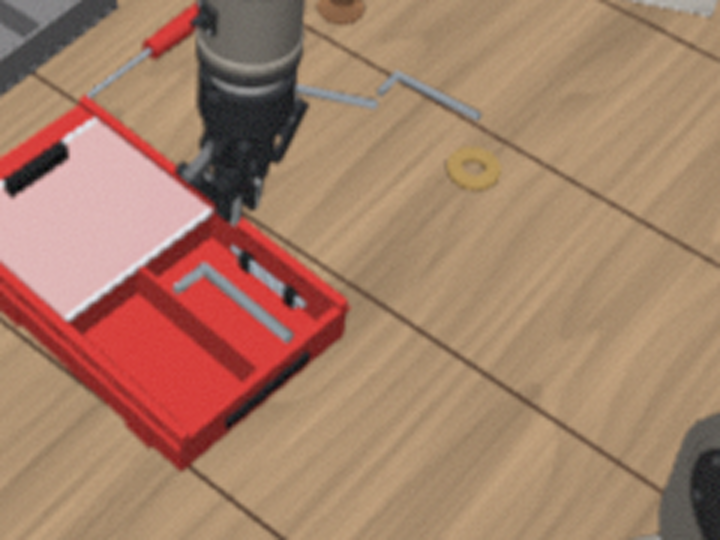

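Key 10 lies flat in the right compartment. Next is key 9.

>>> apply_moves(series="-0.51 0.007 0 0.005 -0.241 0.121 0.18;-0.51 0.007 0 0.005 -0.241 0.121 0.18;-0.51 0.007 0 0.005 -0.241 0.121 0.4;-0.51 0.007 0 0.005 -0.241 0.121 0.4;-0.51 0.007 0 0.005 -0.241 0.121 0.4;-0.51 0.007 0 0.005 -0.241 0.121 0.4;-0.51 0.007 0 0.005 -0.241 0.121 0.4;-0.51 0.007 0 0.005 -0.241 0.121 0.4")

```text
clock: 20.15
tcp_pos: [0.5885, -0.2844, 0.115]
orientation: [-0.337, 1.552, 0.34]
contact_force: [-0.2, 0.5, -0.5]
grip_width: 0.0342
```

Run:
```python
from h import *
plan(.5921,-.2864,.006,114.5)
save('side','s8.png',(320,80,520,230),3.5)
```

```text
opt jaw -65.5 w [-3.138  0.006 -0.012] j7 now 2.0
  opt jaw 114.5 w [ 0.004 -0.007 -0.004] j7 now 2.0
  opt jaw 294.5 w [-3.138  0.006 -0.012] j7 now 2.0
cur [ 0.5885 -0.2844  0.115 ] jaw 114.7 tilt [-0.008  0.    -1.   ] grip 0.0342 F [-0.2  0.5 -0.5] t 20.15
  shift [ 0.109  -0.0037  0.0032] rows>= 1.7455772119746036
```

View pics/s8.png

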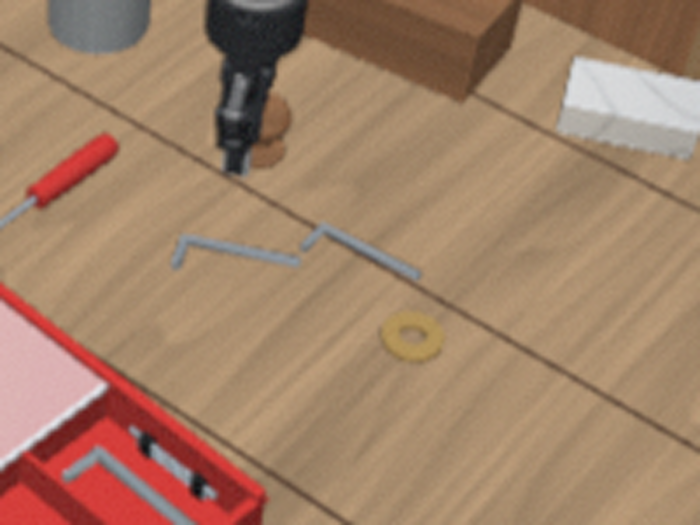

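>>> apply_moves(series="0.003 -0.007 -0.004 0.05 -0.003 0.003 0.4;0.003 -0.007 -0.004 0.09 -0.003 0.003 0.4;0.003 -0.007 -0.004 0.11 -0.003 0.003 0.4;0.003 -0.007 -0.004 0.11 -0.003 0.003 0.4;0.003 -0.007 -0.004 0.11 -0.003 0.003 0;0.003 -0.007 -0.004 0.11 -0.003 0.003 0;0.003 -0.007 -0.004 0.11 -0.003 0.003 0;0.003 -0.007 -0.004 0.11 -0.003 0.003 0;0.003 -0.007 -0.004 0.11 -0.003 0.003 0;0.003 -0.007 -0.004 0.05 -0.003 0.003 0;0.003 -0.007 -0.004 0 -0.003 0.003 0;0.003 -0.007 -0.004 0 -0.003 0.003 0")

```text
clock: 21.7
tcp_pos: [0.5958, -0.2892, 0.1202]
orientation: [-0.338, 1.538, 0.328]
contact_force: [0.3, 0.2, -0.5]
grip_width: 0.0065
```

Run:
```python
from h import *
plan(*case(-.092,-.042),.12,85.3)
save('side','s9.png',(320,80,520,230),3.5)
```

```text
opt jaw 85.3 w [0.507 0.008 0.006] j7 now 2.0
  opt jaw 265.3 w [-2.635 -0.008  0.01 ] j7 now 2.0
cur [ 0.5958 -0.2892  0.1202] jaw 114.3 tilt [ 0.008 -0.005 -1.   ] grip 0.0065 F [ 0.3  0.2 -0.5] t 21.7
  shift [-0.002   0.2955 -0.0021] rows>= 4.728067254677607
```

View pics/s9.png

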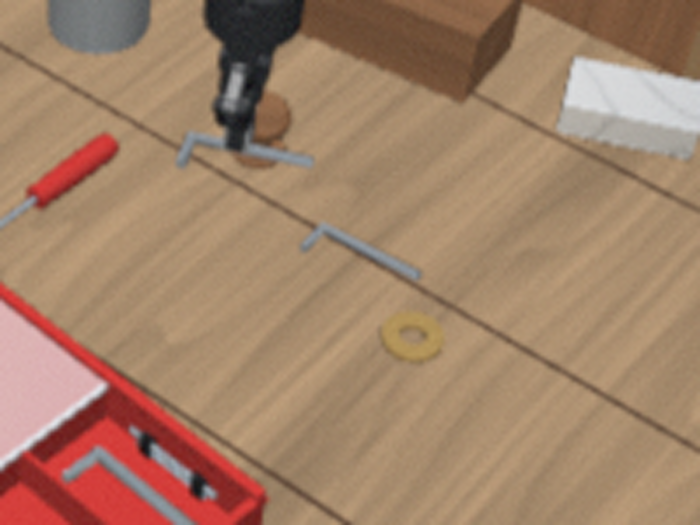

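>>> apply_moves(series="0.507 0.008 0.006 -0.002 0.296 0.002 0;0.507 0.008 0.006 -0.002 0.296 0.002 0;0.507 0.008 0.006 -0.002 0.296 0.002 0;0.507 0.008 0.006 -0.002 0.296 0.002 0;0.507 0.008 0.006 -0.002 0.296 0.002 0;0.507 0.008 0.006 -0.002 0.296 0.002 0;0.507 0.008 0.006 -0.002 0.296 0.002 0;0.507 0.008 0.006 -0.002 0.296 0.002 0")

```text
clock: 22.75
tcp_pos: [0.4725, -0.0193, 0.1161]
orientation: [0.069, 1.579, -0.064]
contact_force: [0.9, -0.7, -1.0]
grip_width: 0.0068
```

Run:
```python
from h import *
plan(*case(-.088,-.042),.022,85.3)
```

```text
opt jaw -94.7 w [ 3.139 -0.004  0.015] j7 now 1.1
  opt jaw 85.3 w [-0.002 -0.01  -0.003] j7 now 1.1
  opt jaw 265.3 w [ 3.139 -0.004  0.015] j7 now 1.1
cur [ 0.4725 -0.0193  0.1161] jaw 85.2 tilt [-0.009  0.003 -1.   ] grip 0.0068 F [ 0.9 -0.7 -1. ] t 22.75
  shift [ 0.0941 -0.0018  0.0046] rows>= 1.5069802982316431
```

>>> apply_moves(series="0 -0.01 -0.003 0.03 -0.001 0.004 0;0 -0.01 -0.003 0.06 -0.001 0.004 0;0 -0.01 -0.003 0.083 -0.001 0.004 0;0 -0.01 -0.003 0.094 -0.001 0.004 0;0 -0.01 -0.003 0.094 -0.001 0.004 0;0 -0.01 -0.003 0.094 -0.001 0.004 0;0 -0.01 -0.003 0.094 -0.001 0.004 0.18;0 -0.01 -0.003 0.094 -0.001 0.004 0.18;0 -0.01 -0.003 0.094 -0.001 0.004 0.18;0 -0.01 -0.003 0.05 -0.001 0.004 0.18;0 -0.01 -0.003 0 -0.001 0.004 0.18;0 -0.01 -0.003 0 -0.001 0.004 0.18")

```text
clock: 24.25
tcp_pos: [0.4789, -0.019, 0.1199]
orientation: [0.064, 1.562, -0.065]
contact_force: [0.2, -0.6, -0.5]
grip_width: 0.0152
```

Run:
```python
from h import *
plan(.5101,-.3629,.12,93.1)
save('side','s10.png',(280,80,520,260),3)
im=grab_frame('top'); cv2.imwrite('pics/t10.png',cv2.resize(im[130:290,340:500],None,fx=3.6,fy=3.6,interpolation=cv2.INTER_CUBIC))
```

```text
opt jaw -86.9 w [ 3.005e+00  1.000e-03 -1.200e-02] j7 now 1.09
  opt jaw 93.1 w [-0.136  0.008  0.001] j7 now 1.09
cur [ 0.4789 -0.019   0.1199] jaw 85.3 tilt [ 0.008 -0.001 -1.   ] grip 0.0152 F [ 0.2 -0.6 -0.5] t 24.25
  shift [ 0.0005 -0.3401  0.0593] rows>= 5.524326025396186
```

View pics/s10.png

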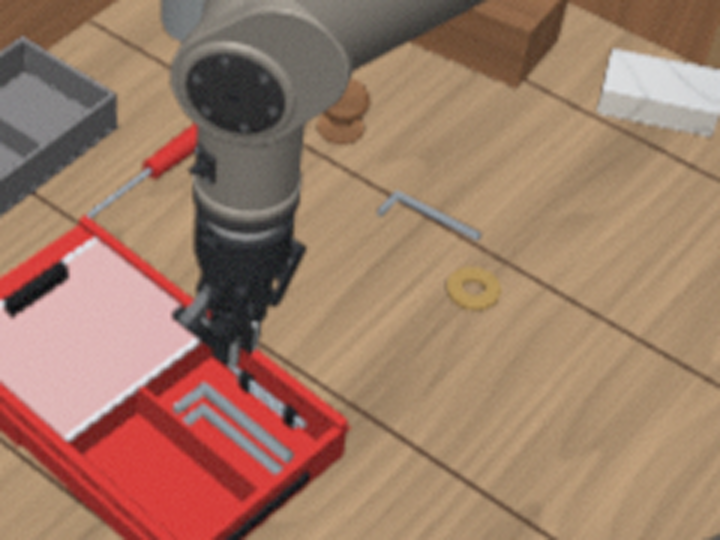

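View pics/t10.png

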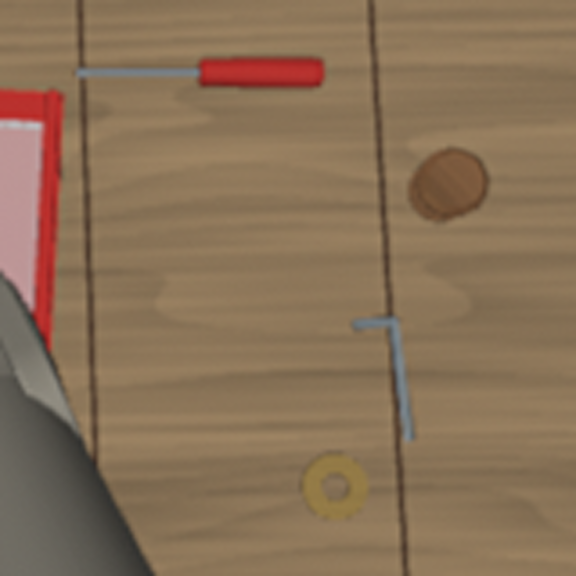

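Keys 10 and 9 are nested in the compartment. Key 8 hasn't moved: corner at (394,320) and end at (408,438) in the zoom.

>>> apply_moves(series="-0.136 0.008 0 0 -0.34 0.059 0.18;-0.136 0.008 0 0 -0.34 0.059 0.18;-0.136 0.008 0 0 -0.34 0.059 0.4;-0.136 0.008 0 0 -0.34 0.059 0.4;-0.136 0.008 0 0 -0.34 0.059 0.4;-0.136 0.008 0 0 -0.34 0.059 0.4;-0.136 0.008 0 0 -0.34 0.059 0.4;-0.136 0.008 0 0 -0.34 0.059 0.4;-0.136 0.008 0 0 -0.34 0.059 0.4")

```text
clock: 25.48
tcp_pos: [0.5074, -0.3609, 0.1162]
orientation: [-0.044, 1.578, 0.046]
contact_force: [0.4, 0.9, 0.3]
grip_width: 0.0341
```

Run:
```python
from h import *
plan(.5101,-.3629,.006,93.1)
```

```text
opt jaw -86.9 w [-3.139e+00  2.000e-03 -1.200e-02] j7 now 1.84
  opt jaw 93.1 w [ 0.003 -0.008 -0.001] j7 now 1.84
  opt jaw 273.1 w [-3.139e+00  2.000e-03 -1.200e-02] j7 now 1.84
cur [ 0.5074 -0.3609  0.1162] jaw 93.3 tilt [-0.008  0.001 -1.   ] grip 0.0341 F [0.4 0.9 0.3] t 25.48
  shift [ 0.1101 -0.0023  0.0035] rows>= 1.763533847377278
```

>>> apply_moves(series="0.003 -0.008 -0.001 0.05 -0.002 0.003 0.4;0.003 -0.008 -0.001 0.09 -0.002 0.003 0.4;0.003 -0.008 -0.001 0.111 -0.002 0.003 0.4;0.003 -0.008 -0.001 0.111 -0.002 0.003 0.4;0.003 -0.008 -0.001 0.111 -0.002 0.003 0;0.003 -0.008 -0.001 0.111 -0.002 0.003 0;0.003 -0.008 -0.001 0.111 -0.002 0.003 0;0.003 -0.008 -0.001 0.111 -0.002 0.003 0;0.003 -0.008 -0.001 0.111 -0.002 0.003 0;0.003 -0.008 -0.001 0.05 -0.002 0.003 0;0.003 -0.008 -0.001 0 -0.002 0.003 0;0.003 -0.008 -0.001 0 -0.002 0.003 0")

```text
clock: 26.98
tcp_pos: [0.5131, -0.3662, 0.1216]
orientation: [-0.045, 1.562, 0.035]
contact_force: [1.3, 0.5, -0.6]
grip_width: 0.0041
```

Run:
```python
from h import *
plan(*case(-.095,-.030),.12,85.3)
save('side','s11.png',(280,80,520,260),3)
```

```text
opt jaw 85.3 w [0.133 0.008 0.006] j7 now 1.83
  opt jaw 265.3 w [-3.009 -0.008  0.013] j7 now 1.83
cur [ 0.5131 -0.3662  0.1216] jaw 92.9 tilt [ 0.008 -0.006 -1.   ] grip 0.0041 F [ 1.3  0.5 -0.6] t 26.98
  shift [-0.0008  0.3593 -0.0249] rows>= 5.763060051241029
```

View pics/s11.png

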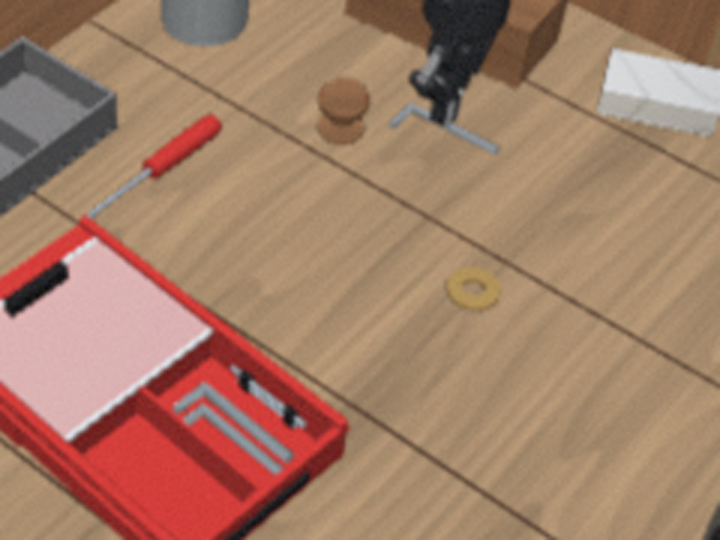

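Run:
```python
from h import *
plan(*case(-.091,-.050),.12,85.3)
```

```text
opt jaw 85.3 w [0.133 0.004 0.004] j7 now 1.83
  opt jaw 265.3 w [-3.009 -0.005  0.007] j7 now 1.83
cur [ 0.5114 -0.3656  0.119 ] jaw 92.9 tilt [ 0.004 -0.004 -1.   ] grip 0.004 F [-0.3  0.7 -0.7] t 27.02
  shift [-0.0024  0.3383 -0.0218] rows>= 5.4234699276773295
```

>>> apply_moves(series="0.133 0.004 0.004 -0.002 0.338 -0.022 0;0.133 0.004 0.004 -0.002 0.338 -0.022 0;0.133 0.004 0.004 -0.002 0.338 -0.022 0;0.133 0.004 0.004 -0.002 0.338 -0.022 0;0.133 0.004 0.004 -0.002 0.338 -0.022 0;0.133 0.004 0.004 -0.002 0.338 -0.022 0;0.133 0.004 0.004 -0.002 0.338 -0.022 0;0.133 0.004 0.004 -0.002 0.338 -0.022 0;0.133 0.004 0.004 -0.002 0.338 -0.022 0")

```text
clock: 28.15
tcp_pos: [0.4709, -0.0299, 0.1179]
orientation: [0.068, 1.574, -0.064]
contact_force: [0.6, 0.5, -1.3]
grip_width: 0.004
```

Run:
```python
from h import *
plan(*case(-.091,-.050),.025,85.3)
```

```text
opt jaw -94.7 w [ 3.139 -0.004  0.006] j7 now 1.12
  opt jaw 85.3 w [-0.002 -0.004 -0.003] j7 now 1.12
  opt jaw 265.3 w [ 3.139 -0.004  0.006] j7 now 1.12
cur [ 0.4709 -0.0299  0.1179] jaw 85.2 tilt [-0.004  0.003 -1.   ] grip 0.004 F [ 0.6  0.5 -1.3] t 28.15
  shift [0.0929 0.0009 0.0018] rows>= 1.4864095143223768
```

>>> apply_moves(series="0 -0.004 -0.003 0.03 0.001 0.002 0;0 -0.004 -0.003 0.06 0.001 0.002 0;0 -0.004 -0.003 0.083 0.001 0.002 0;0 -0.004 -0.003 0.093 0.001 0.002 0;0 -0.004 -0.003 0.093 0.001 0.002 0;0 -0.004 -0.003 0.093 0.001 0.002 0;0 -0.004 -0.003 0.093 0.001 0.002 0.18;0 -0.004 -0.003 0.093 0.001 0.002 0.18;0 -0.004 -0.003 0.093 0.001 0.002 0.18;0 -0.004 -0.003 0.05 0.001 0.002 0.18;0 -0.004 -0.003 0 0.001 0.002 0.18;0 -0.004 -0.003 0 0.001 0.002 0.18")

```text
clock: 29.65
tcp_pos: [0.4758, -0.0273, 0.1217]
orientation: [0.064, 1.562, -0.065]
contact_force: [0.6, 0.6, 0.2]
grip_width: 0.0152
```

Run:
```python
from h import *
plan(.5952,.2156,.12,102.1)
save('side','s12.png',(160,80,480,300),2.4)
im=grab_frame('top'); cv2.imwrite('pics/t12.png',cv2.resize(im[120:300,150:380],None,fx=3.1,fy=3.1,interpolation=cv2.INTER_CUBIC))
```

```text
opt jaw -77.9 w [ 2.848e+00  2.000e-03 -1.100e-02] j7 now 1.11
  opt jaw 102.1 w [-0.293  0.008  0.001] j7 now 1.11
cur [ 0.4758 -0.0273  0.1217] jaw 85.3 tilt [ 0.008 -0.001 -1.   ] grip 0.0152 F [0.6 0.6 0.2] t 29.65
  shift [0.0024 0.2519 0.099 ] rows>= 4.330977223157853
```

View pics/s12.png

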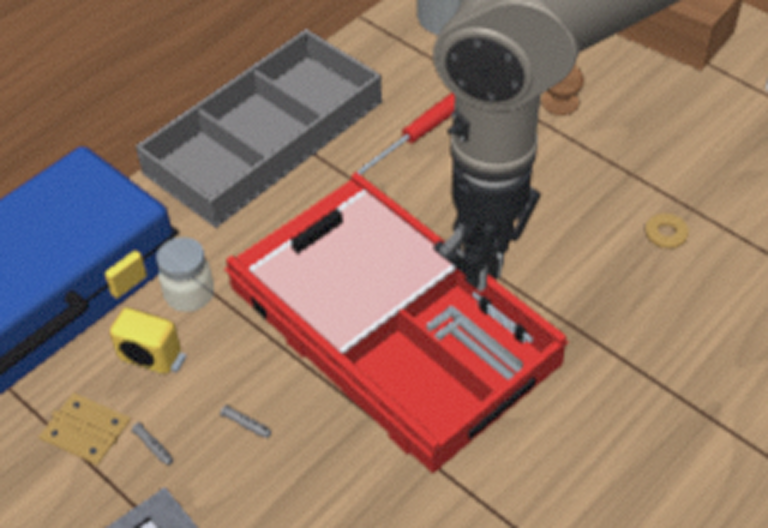

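View pics/t12.png

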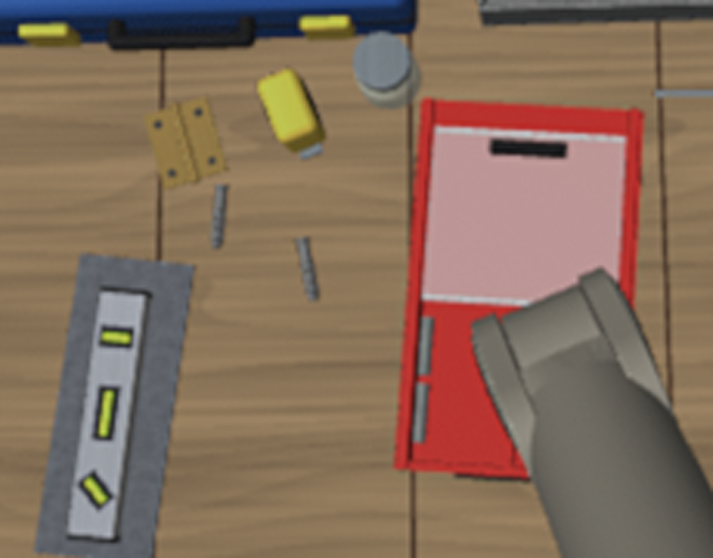

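>>> apply_moves(series="-0.293 0.008 0 0.002 0.252 0.099 0.18;-0.293 0.008 0 0.002 0.252 0.099 0.18;-0.293 0.008 0 0.002 0.252 0.099 0.4;-0.293 0.008 0 0.002 0.252 0.099 0.4;-0.293 0.008 0 0.002 0.252 0.099 0.4;-0.293 0.008 0 0.002 0.252 0.099 0.4;-0.293 0.008 0 0.002 0.252 0.099 0.4;-0.293 0.008 0 0.002 0.252 0.099 0.4", force=12)

```text
clock: 30.75
tcp_pos: [0.5922, 0.2132, 0.1161]
orientation: [-0.165, 1.572, 0.163]
contact_force: [0.2, 0.6, -0.2]
grip_width: 0.0342
```

Run:
```python
from h import *
plan(.5952,.2156,.007,102.1)
```

```text
opt jaw -77.9 w [3.139e+00 1.000e-03 1.200e-02] j7 now 0.96
  opt jaw 102.1 w [-0.002 -0.008  0.001] j7 now 0.96
  opt jaw 282.1 w [3.139e+00 1.000e-03 1.200e-02] j7 now 0.96
cur [0.5922 0.2132 0.1161] jaw 102.0 tilt [-0.008 -0.002 -1.   ] grip 0.0342 F [ 0.2  0.6 -0.2] t 30.75
  shift [0.1091 0.0018 0.0043] rows>= 1.7463764812045608
```

>>> apply_moves(series="0 -0.008 0 0.05 0.002 0.004 0.4;0 -0.008 0 0.09 0.002 0.004 0.4;0 -0.008 0 0.109 0.002 0.004 0.4;0 -0.008 0 0.109 0.002 0.004 0.4;0 -0.008 0 0.109 0.002 0.004 0.25;0 -0.008 0 0.109 0.002 0.004 0.18;0 -0.008 0 0.109 0.002 0.004 0.15;0 -0.008 0 0.109 0.002 0.004 0.13;0 -0.008 0 0.109 0.002 0.004 0.12;0 -0.008 0 0.109 0.002 0.004 0.11;0 -0.008 0 0.109 0.002 0.004 0.11", force=12)

```text
clock: 32.12
tcp_pos: [0.5957, 0.2186, 0.0084]
orientation: [-0.165, 1.562, 0.167]
contact_force: [-0.7, -1.5, 7.4]
grip_width: 0.0111
```

>>> apply_moves(series="0 0 0 -0.001 0 0 0.09;0 0 0 -0.002 0 0 0.07;0 0 0 -0.002 0 0 0.05;0 0 0 -0.02 0 0 0.05;0 0 0 -0.06 0 0 0.05;0 0 0 -0.11 0 0 0.05;0 0 0 -0.11 0 0 0.05")

```text
clock: 33.0
tcp_pos: [0.5977, 0.2202, 0.1231]
orientation: [-0.163, 1.555, 0.169]
contact_force: [0.1, -0.6, 0.6]
grip_width: 0.011
```

Run:
```python
from h import *
plan(*case(-.088,.052),.12,85.3)
save('side','s13.png',(160,120,400,300),3)
```

```text
opt jaw 85.3 w [ 0.293  0.009 -0.004] j7 now 0.95
  opt jaw 265.3 w [-2.848  0.006  0.013] j7 now 0.95
cur [0.5977 0.2202 0.1231] jaw 102.1 tilt [ 0.009  0.005 -1.   ] grip 0.011 F [ 0.1 -0.6  0.6] t 33.0
  shift [ 0.0014 -0.1205 -0.1424] rows>= 2.9844595343415854
```

View pics/s13.png

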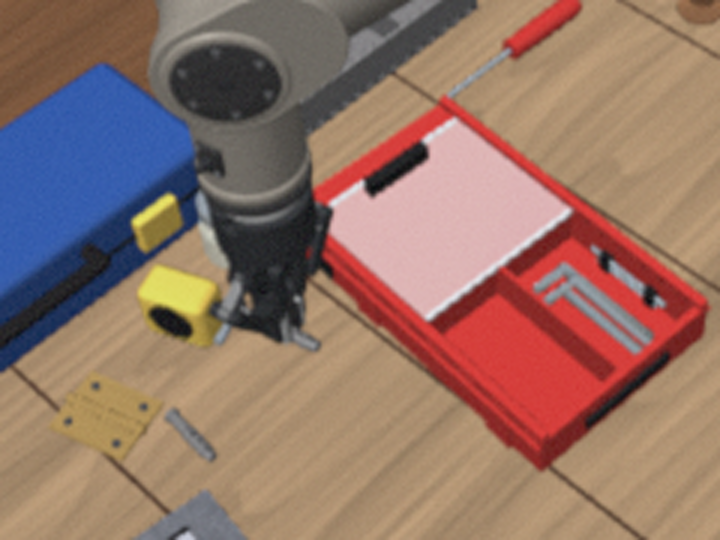

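>>> apply_moves(series="0.293 0.009 -0.004 0.001 -0.12 -0.142 0.05;0.293 0.009 -0.004 0.001 -0.12 -0.142 0.05;0.293 0.009 -0.004 0.001 -0.12 -0.142 0.05;0.293 0.009 -0.004 0.001 -0.12 -0.142 0.05;0.293 0.009 -0.004 0.001 -0.12 -0.142 0.05;0.293 0.009 -0.004 0.001 -0.12 -0.142 0.05;0.293 0.009 -0.004 0.001 -0.12 -0.142 0.05")

```text
clock: 33.92
tcp_pos: [0.4819, 0.0724, 0.1161]
orientation: [0.061, 1.578, -0.065]
contact_force: [-0.7, -0.0, -0.1]
grip_width: 0.0113
```

Run:
```python
from h import *
plan(*case(-.088,.052),.017,85.3)
```

```text
opt jaw -94.7 w [-3.14  -0.005 -0.012] j7 now 0.89
  opt jaw 85.3 w [ 0.002 -0.008  0.003] j7 now 0.89
  opt jaw 265.3 w [-3.14  -0.005 -0.012] j7 now 0.89
cur [0.4819 0.0724 0.1161] jaw 85.4 tilt [-0.008 -0.003 -1.   ] grip 0.0113 F [-0.7 -0.  -0.1] t 33.92
  shift [0.0991 0.0006 0.0026] rows>= 1.5860154764260843
```

>>> apply_moves(series="0 -0.008 0.003 0.03 0.001 0.002 0.05;0 -0.008 0.003 0.06 0.001 0.002 0.05;0 -0.008 0.003 0.085 0.001 0.002 0.05;0 -0.008 0.003 0.097 0.001 0.002 0.05;0 -0.008 0.003 0.099 0.001 0.002 0.05;0 -0.008 0.003 0.099 0.001 0.002 0.05;0 -0.008 0.003 0.099 0.001 0.002 0.22;0 -0.008 0.003 0.099 0.001 0.002 0.22;0 -0.008 0.003 0.099 0.001 0.002 0.22;0 -0.008 0.003 0.05 0.001 0.002 0.22;0 -0.008 0.003 0 0.001 0.002 0.22;0 -0.008 0.003 0 0.001 0.002 0.22")

```text
clock: 35.42
tcp_pos: [0.4861, 0.0726, 0.1197]
orientation: [0.064, 1.562, -0.065]
contact_force: [1.3, -0.5, -0.2]
grip_width: 0.0185
```

Run:
```python
from h import *
plan(.6463,.2991,.12,86)
save('side','s14.png',(160,120,400,300),3)
```

```text
opt jaw -94 w [ 3.129 -0.    -0.012] j7 now 0.88
  opt jaw 86 w [-0.012  0.007 -0.   ] j7 now 0.88
  opt jaw 266 w [ 3.129 -0.    -0.012] j7 now 0.88
cur [0.4861 0.0726 0.1197] jaw 85.3 tilt [ 0.007 -0.    -1.   ] grip 0.0185 F [ 1.3 -0.5 -0.2] t 35.42
  shift [0.0008 0.2389 0.1411] rows>= 4.4394095338459625
```

View pics/s14.png

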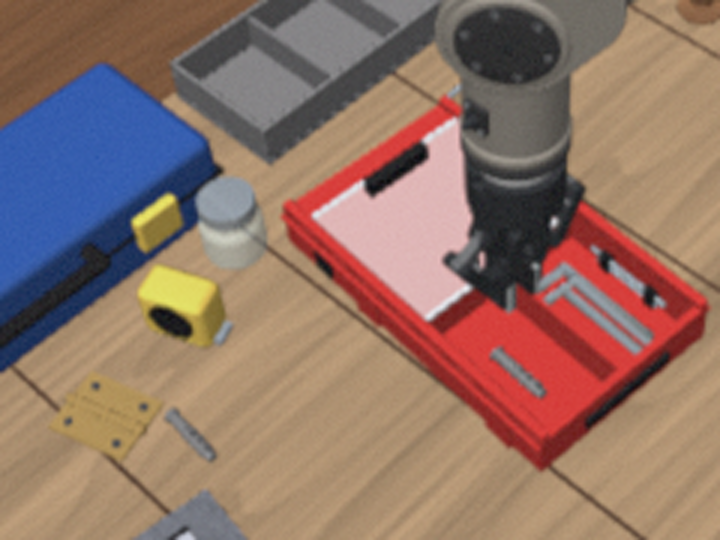

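>>> apply_moves(series="-0.012 0.007 0 0 0.239 0.141 0.22;-0.012 0.007 0 0 0.239 0.141 0.3;-0.012 0.007 0 0 0.239 0.141 0.3;-0.012 0.007 0 0 0.239 0.141 0.3;-0.012 0.007 0 0 0.239 0.141 0.3;-0.012 0.007 0 0 0.239 0.141 0.3;-0.012 0.007 0 0 0.239 0.141 0.3;-0.012 0.007 0 0 0.239 0.141 0.3")

```text
clock: 36.48
tcp_pos: [0.6432, 0.2968, 0.1154]
orientation: [0.054, 1.577, -0.058]
contact_force: [-0.2, -0.1, 0.5]
grip_width: 0.0256
```

Run:
```python
from h import *
plan(.6463,.2991,.008,86)
save('side','s15.png',(100,160,340,340),3)
```

```text
opt jaw -94 w [3.14  0.004 0.011] j7 now 0.65
  opt jaw 86 w [-0.001 -0.007  0.003] j7 now 0.65
  opt jaw 266 w [3.14  0.004 0.011] j7 now 0.65
cur [0.6432 0.2968 0.1154] jaw 85.9 tilt [-0.007 -0.002 -1.   ] grip 0.0256 F [-0.2 -0.1  0.5] t 36.48
  shift [0.1073 0.0028 0.0038] rows>= 1.7192230603555991
```

View pics/s15.png

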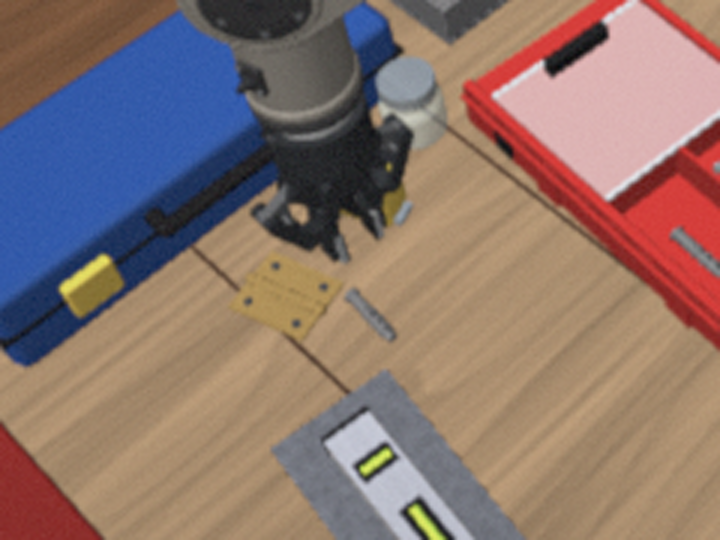

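>>> apply_moves(series="0 -0.007 0.003 0.05 0.003 0 0.3;0 -0.007 0.003 0.09 0.003 0 0.3;0 -0.007 0.003 0.106 0.003 0 0.3;0 -0.007 0.003 0.106 0.003 0 0.3;0 -0.007 0.003 0.106 0.003 0 0.22;0 -0.007 0.003 0.106 0.003 0 0.16;0 -0.007 0.003 0.106 0.003 0 0.13;0 -0.007 0.003 0.106 0.003 0 0.11;0 -0.007 0.003 0.106 0.003 0 0.09;0 -0.007 0.003 0.106 0.003 0 0.07;0 -0.007 0.003 0.106 0.003 0 0.05", force=12)

```text
clock: 37.9
tcp_pos: [0.644, 0.3021, 0.0116]
orientation: [0.057, 1.567, -0.053]
contact_force: [-0.7, -0.8, 6.6]
grip_width: 0.0097
```

>>> apply_moves(series="0 0 0 -0.02 0 0 0.05;0 0 0 -0.06 0 0 0.05;0 0 0 -0.11 0 0 0.05;0 0 0 -0.11 0 0 0.05")

```text
clock: 38.4
tcp_pos: [0.6455, 0.3036, 0.1265]
orientation: [0.06, 1.562, -0.049]
contact_force: [-0.2, 1.1, -0.4]
grip_width: 0.0094
```

Run:
```python
from h import *
plan(*case(-.083,.026),.12,85.3)
save('side','s16.png',(100,160,340,340),3)
```

```text
opt jaw -94.7 w [-3.129  0.012  0.013] j7 now 0.64
  opt jaw 85.3 w [ 0.012  0.008 -0.007] j7 now 0.64
  opt jaw 265.3 w [-3.129  0.012  0.013] j7 now 0.64
cur [0.6455 0.3036 0.1265] jaw 86.0 tilt [ 0.009  0.007 -1.   ] grip 0.0094 F [-0.2  1.1 -0.4] t 38.4
  shift [ 0.0034 -0.2679 -0.1405] rows>= 4.8401819535567565
```

View pics/s16.png

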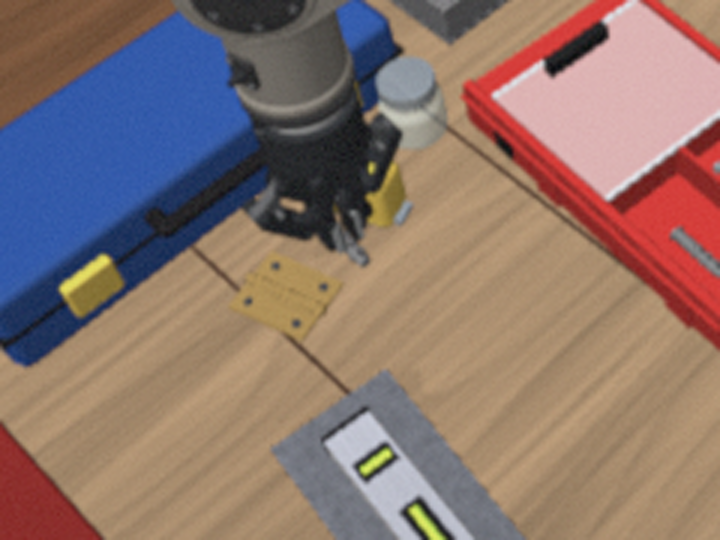

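>>> apply_moves(series="0.012 0.008 -0.007 0.003 -0.268 -0.14 0.05;0.012 0.008 -0.007 0.003 -0.268 -0.14 0.05;0.012 0.008 -0.007 0.003 -0.268 -0.14 0.05;0.012 0.008 -0.007 0.003 -0.268 -0.14 0.05;0.012 0.008 -0.007 0.003 -0.268 -0.14 0.05;0.012 0.008 -0.007 0.003 -0.268 -0.14 0.05;0.012 0.008 -0.007 0.003 -0.268 -0.14 0.05;0.012 0.008 -0.007 0.003 -0.268 -0.14 0.05")

```text
clock: 39.45
tcp_pos: [0.4852, 0.0453, 0.1165]
orientation: [0.06, 1.577, -0.066]
contact_force: [-0.3, 0.0, -0.7]
grip_width: 0.0096
```

Run:
```python
from h import *
plan(*case(-.083,.026),.021,85.3)
```

```text
opt jaw -94.7 w [-3.139 -0.006 -0.011] j7 now 0.93
  opt jaw 85.3 w [ 0.002 -0.007  0.004] j7 now 0.93
  opt jaw 265.3 w [-3.139 -0.006 -0.011] j7 now 0.93
cur [0.4852 0.0453 0.1165] jaw 85.4 tilt [-0.008 -0.003 -1.   ] grip 0.0096 F [-0.3  0.  -0.7] t 39.45
  shift [0.0954 0.0014 0.002 ] rows>= 1.527429372850062
```

>>> apply_moves(series="0 -0.007 0.004 0.03 0.004 0.002 0.05;0 -0.007 0.004 0.06 0.004 0.002 0.05;0 -0.007 0.004 0.083 0.004 0.002 0.05;0 -0.007 0.004 0.095 0.004 0.002 0.05;0 -0.007 0.004 0.095 0.004 0.002 0.05;0 -0.007 0.004 0.095 0.004 0.002 0.05;0 -0.007 0.004 0.095 0.004 0.002 0.19;0 -0.007 0.004 0.095 0.004 0.002 0.19;0 -0.007 0.004 0.095 0.004 0.002 0.19;0 -0.007 0.004 0.05 0.004 0.002 0.19;0 -0.007 0.004 0 0.004 0.002 0.19;0 -0.007 0.004 -0.06 0.004 0.002 0.19")

```text
clock: 40.95
tcp_pos: [0.4866, 0.0476, 0.1774]
orientation: [0.063, 1.572, -0.065]
contact_force: [2.4, -0.2, 0.0]
grip_width: 0.0163
```

Run:
```python
from h import *
plan(.45,.42,.25,-4.7)
save('side','s17.png',(220,120,460,300),3)
```

```text
opt jaw -4.7 w [ 1.571e+00 -1.000e-03  3.000e-03] j7 now 1.0
  opt jaw 175.3 w [-1.57e+00 -3.00e-03 -1.00e-03] j7 now 1.0
cur [0.4866 0.0476 0.1774] jaw 85.3 tilt [-0.003 -0.001 -1.   ] grip 0.0163 F [ 2.4 -0.2  0. ] t 40.95
  shift [-0.0728  0.368  -0.0671] rows>= 6.0981415603397435
```

View pics/s17.png

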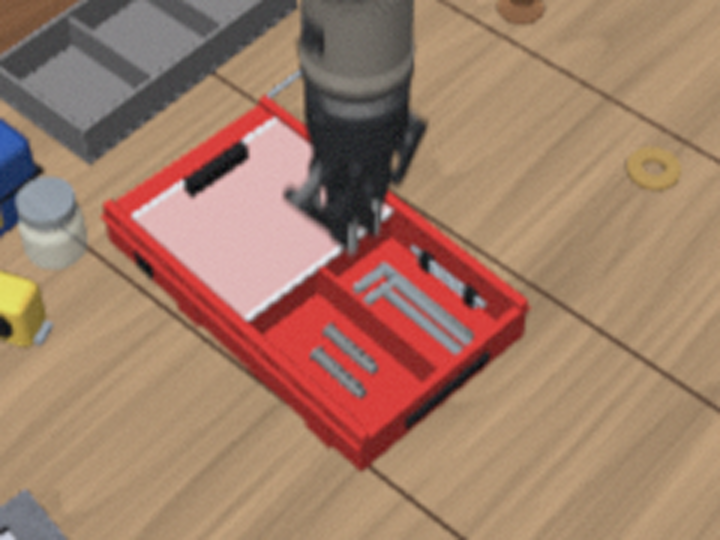

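>>> apply_moves(series="1.571 0 0.003 -0.073 0.368 -0.067 0.3;1.571 0 0.003 -0.073 0.368 -0.067 0.3;1.571 0 0.003 -0.073 0.368 -0.067 0.3;1.571 0 0.003 -0.073 0.368 -0.067 0.3;1.571 0 0.003 -0.073 0.368 -0.067 0.3;1.571 0 0.003 -0.073 0.368 -0.067 0.3;1.571 0 0.003 -0.073 0.368 -0.067 0.3;1.571 0 0.003 -0.073 0.368 -0.067 0.3;1.571 0 0.003 -0.073 0.368 -0.067 0.3;1.571 0 0.003 -0.073 0.368 -0.067 0.3;1.571 0 0.003 -0.073 0.368 -0.067 0.3")

```text
clock: 42.38
tcp_pos: [0.4507, 0.42, 0.2489]
orientation: [1.269, 1.17, -1.267]
contact_force: [-0.2, 0.6, -0.3]
grip_width: 0.0258
```

Run:
```python
from h import *
im=save('top','t18.png',(270,140,350,280),4.2); cv2.imwrite('pics/raw_t18.png',im)
cv2.imwrite('pics/t18w.png',im[60:,40:600])
im=save('side','s18.png',(270,160,440,290),4)
def rib(im,box):
    x0,y0,x1,y1=box; m=(im[y0:y1,x0:x1].max(2)<60); ys,xs=np.where(m); return ray('top',xs.mean()+x0,ys.mean()+y0,.065)
a=cv2.imread('pics/raw_top0.png');b=cv2.imread('pics/raw_t18.png')
B=rib(b,(300,155,340,175)); print(B,np.linalg.norm(B-rib(a,(290,212,350,228))))
r=case(.1255,0); print(r); plan(*r,.16,-4.7)
```

```text
[0.69243999 0.00506126 0.065     ] 0.1484947411836797
[0.69227799 0.00321672]
  opt jaw -184.7 w [-3.14e+00  2.00e-03 -1.00e-03] j7 now -1.12
  opt jaw -4.7 w [ 0.001 -0.001 -0.001] j7 now -1.12
  opt jaw 175.3 w [-3.14e+00  2.00e-03 -1.00e-03] j7 now -1.12
cur [0.4508 0.42   0.2489] jaw -4.6 tilt [ 0.001  0.001 -1.   ] grip 0.0257 F [-0.  -1.  -0.2] t 42.48
  shift [0.0889 0.2742 0.396 ] rows>= 7.837597460393417
```

View pics/t18.png

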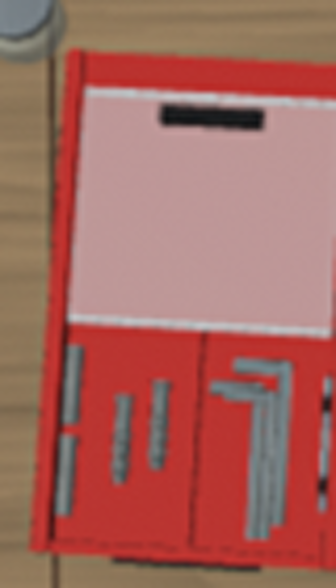

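View pics/t18w.png

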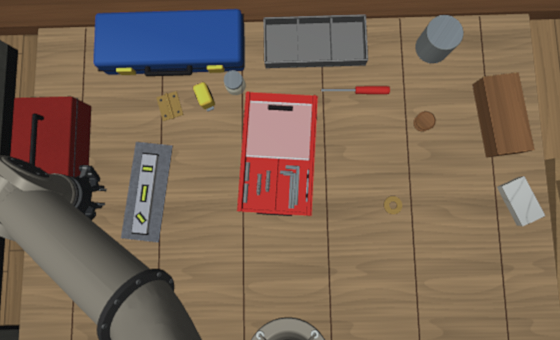

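View pics/s18.png

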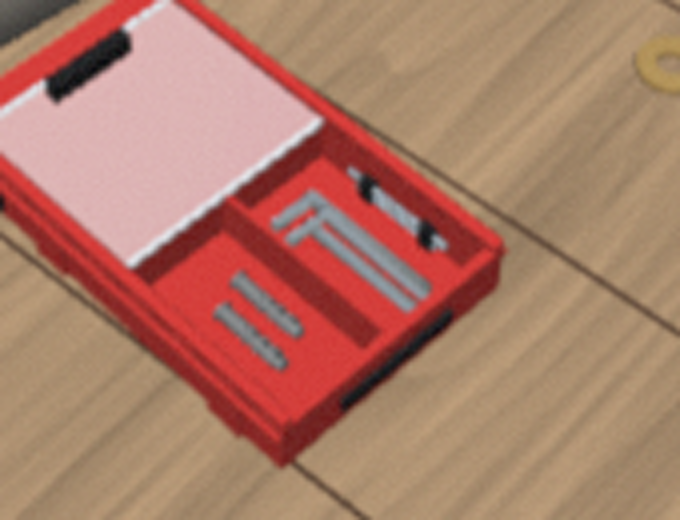

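>>> apply_moves(series="0 0 0 0 0.275 0.396 0.3;0 0 0 0 0.275 0.396 0.3;0 0 0 0 0.275 0.396 0.3;0 0 0 0.089 0.275 0.396 0.4;0 0 0 0.089 0.275 0.396 0.4;0 0 0 0.089 0.275 0.396 0.4;0 0 0 0.089 0.275 0.396 0.4;0 0 0 0.089 0.275 0.396 0.4;0 0 0 0.089 0.275 0.396 0.4;0 0 0 0.089 0.275 0.396 0.4;0 0 0 0.089 0.275 0.396 0.4;0 0 0 0.089 0.275 0.396 0.4", force=20)

```text
clock: 43.98
tcp_pos: [0.6924, 0.0047, 0.1607]
orientation: [1.27, 1.17, -1.266]
contact_force: [0.2, 0.6, 0.4]
grip_width: 0.0338
```

Run:
```python
from h import *
plan(.694,.0036,.058,-4.7)
```

```text
opt jaw -184.7 w [-3.139e+00  3.000e-03 -2.000e-03] j7 now -0.35
  opt jaw -4.7 w [ 0.002 -0.001 -0.002] j7 now -0.35
  opt jaw 175.3 w [-3.139e+00  3.000e-03 -2.000e-03] j7 now -0.35
cur [0.6924 0.0047 0.1607] jaw -4.6 tilt [ 0.002  0.001 -1.   ] grip 0.0338 F [0.2 0.6 0.4] t 43.98
  shift [0.1027 0.0015 0.0011] rows>= 1.6427690143489555
```

>>> apply_moves(series="0 0 0 0.05 0.001 0.001 0.4;0 0 0 0.085 0.001 0.001 0.4;0 0 0 0.102 0.001 0.001 0.4;0 0 0 0.102 0.001 0.001 0.4;0 0 0 0.102 0.001 0.001 0.22;0 0 0 0.102 0.001 0.001 0.22;0 0 0 0.102 0.001 0.001 0.22")

```text
clock: 44.85
tcp_pos: [0.6942, 0.002, 0.0591]
orientation: [1.272, 1.168, -1.267]
contact_force: [-0.5, 0.6, 0.0]
grip_width: 0.0188
```

Run:
```python
from h import *
plan(*case(-.026,0),.058,-4.7)
save('side','s19.png',(220,120,460,300),3)
```

```text
opt jaw -184.7 w [ 3.141e+00 -5.000e-03  2.000e-03] j7 now -0.39
  opt jaw -4.7 w [-0.    -0.001 -0.003] j7 now -0.39
  opt jaw 175.3 w [ 3.141e+00 -5.000e-03  2.000e-03] j7 now -0.39
cur [0.6942 0.002  0.0591] jaw -4.7 tilt [ 0.003  0.001 -1.   ] grip 0.0188 F [-0.5  0.6  0. ] t 44.85
  shift [ 0.0006 -0.1535 -0.001 ] rows>= 2.45633893219261
```

View pics/s19.png

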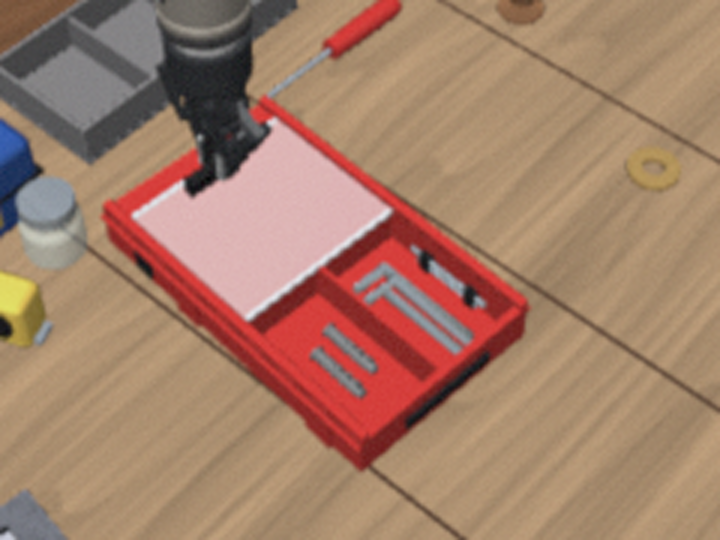

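The fingers straddle the rib. I'll slide the door shut, stopping short of the end first.

>>> apply_moves(series="0 0 -0.003 0.001 -0.012 0 0.22;0 0 -0.003 0.001 -0.028 0 0.22;0 0 -0.003 0.001 -0.046 0 0.22;0 0 -0.003 0.001 -0.064 0 0.22;0 0 -0.003 0.001 -0.082 0 0.22;0 0 -0.003 0.001 -0.1 0 0.22;0 0 -0.003 0.001 -0.116 0 0.22;0 0 -0.003 0.001 -0.13 0 0.22;0 0 -0.003 0.001 -0.14 0 0.22;0 0 -0.003 0.001 -0.147 0 0.22;0 0 -0.003 0.001 -0.15 0 0.22;0 0 -0.003 0.001 -0.15 0 0.22")

```text
clock: 46.4
tcp_pos: [0.5437, 0.0143, 0.0566]
orientation: [1.269, 1.172, -1.271]
contact_force: [0.3, -0.0, 1.0]
grip_width: 0.0185
```

>>> apply_moves(series="0 0 0 0 -0.001 0 0.22;0 0 0 0 -0.002 0 0.22;0 0 0 0 -0.002 0 0.22")

```text
clock: 46.78
tcp_pos: [0.542, 0.0145, 0.0567]
orientation: [1.269, 1.171, -1.27]
contact_force: [1.4, -0.9, -0.9]
grip_width: 0.0189
```

Run:
```python
from h import *
plan(.541,.0155,.058,-4.7)
save('side','s20.png',(220,120,460,300),3)
```

```text
opt jaw -184.7 w [3.142e+00 3.000e-03 1.000e-03] j7 now -0.47
  opt jaw -4.7 w [-0.    -0.001  0.002] j7 now -0.47
  opt jaw 175.3 w [3.142e+00 3.000e-03 1.000e-03] j7 now -0.47
cur [0.542  0.0145 0.0567] jaw -4.7 tilt [-0.002  0.001 -1.   ] grip 0.0189 F [ 1.4 -0.9 -0.9] t 46.77
  shift [-0.0013 -0.0011 -0.0009] rows>= 0.03113376618333866
```

View pics/s20.png

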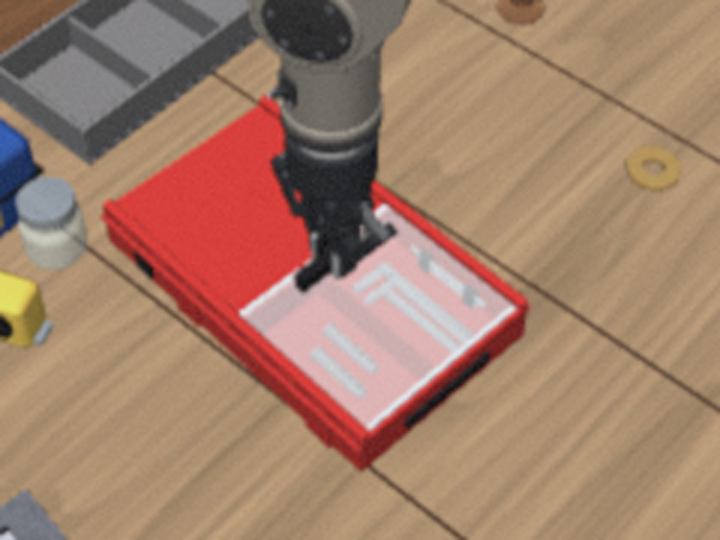

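>>> apply_moves(series="0 0 0 0 -0.001 0 0.22;0 0 0 0 -0.001 0 0.22;0 0 0 0 -0.001 0 0.22")

```text
clock: 47.2
tcp_pos: [0.541, 0.0146, 0.0568]
orientation: [1.269, 1.171, -1.27]
contact_force: [1.2, -0.5, -1.4]
grip_width: 0.0187
```

>>> apply_moves(series="0 0 0 0 -0.001 0 0.22;0 0 0 0 -0.001 0 0.22;0 0 0 0 -0.001 0 0.22")

```text
clock: 47.58
tcp_pos: [0.5403, 0.0146, 0.0569]
orientation: [1.27, 1.171, -1.27]
contact_force: [2.5, -0.8, -1.1]
grip_width: 0.0187
```

>>> apply_moves(series="0 0 0 0 -0.001 0 0.22;0 0 0 0 -0.001 0 0.22;0 0 0 0 -0.001 0 0.22")

```text
clock: 47.95
tcp_pos: [0.5402, 0.0147, 0.057]
orientation: [1.271, 1.17, -1.269]
contact_force: [6.2, -1.3, -3.2]
grip_width: 0.0184
```

Force rose to 6 N with no further travel, so the door is at its stop. I'll back off, open the fingers, lift and check.

>>> apply_moves(series="0 0 0 0 0.002 0 0.22;0 0 0 0 0.004 0 0.3;0 0 0 0 0.004 0 0.3;0 0 0 0 0.004 0 0.3;0 0 0 -0.04 0.004 0 0.3;0 0 0 -0.1 0.004 0 0.3;0 0 0 -0.15 0.004 0 0.3;0 0 0 -0.19 0.004 0 0.3")

```text
clock: 48.95
tcp_pos: [0.5435, 0.0143, 0.2491]
orientation: [1.27, 1.17, -1.269]
contact_force: [0.7, -0.9, -0.4]
grip_width: 0.0257
```

Run:
```python
from h import *
plan(.45,.42,.25,-4.7)
plan(.292,-.609,.25,-4.7)
```

```text
opt jaw -184.7 w [-3.141e+00 -0.000e+00 -1.000e-03] j7 now -0.34
  opt jaw -4.7 w [ 0.    -0.001  0.   ] j7 now -0.34
  opt jaw 175.3 w [-3.141e+00 -0.000e+00 -1.000e-03] j7 now -0.34
cur [0.5435 0.0143 0.2491] jaw -4.7 tilt [-0.     0.001 -1.   ] grip 0.0257 F [ 0.7 -0.9 -0.4] t 48.95
  shift [-0.0005 -0.1263 -0.3967] rows>= 6.660461710311955
  opt jaw -184.7 w [-3.141e+00 -0.000e+00 -1.000e-03] j7 now -0.34
  opt jaw -4.7 w [ 0.    -0.001  0.   ] j7 now -0.34
  opt jaw 175.3 w [-3.141e+00 -0.000e+00 -1.000e-03] j7 now -0.34
cur [0.5435 0.0143 0.2491] jaw -4.7 tilt [-0.     0.001 -1.   ] grip 0.0257 F [ 0.7 -0.9 -0.4] t 48.95
  shift [-0.0014 -0.1996  0.6418] rows>= 10.754443569441348
```

>>> apply_moves(series="0 0 0 0 -0.126 -0.397 0.3;0 0 0 0 -0.126 -0.397 0.3;0 0 0 0 -0.126 -0.397 0.3;0 0 0 0 -0.126 -0.397 0.3;0 0 0 0 -0.126 -0.397 0.3;0 0 0 0 -0.126 -0.397 0.3;0 0 0 0 -0.126 -0.397 0.3;0 0 0 0 -0.126 -0.397 0.3;0 0 0 0 -0.126 -0.397 0.3;0 0 0 0 -0.126 -0.397 0.3;0 0 0 0 -0.126 -0.397 0.3")

```text
clock: 50.32
tcp_pos: [0.4511, 0.4189, 0.2474]
orientation: [1.271, 1.169, -1.272]
contact_force: [0.8, 0.6, 0.2]
grip_width: 0.0255
```

Run:
```python
from h import *
im=grab_frame('top'); cv2.imwrite('pics/raw_t21.png',im); cv2.imwrite('pics/t21.png',cv2.resize(im[125:315,150:380],None,fx=3.1,fy=3.1,interpolation=cv2.INTER_CUBIC))
def rib(im,box):
    x0,y0,x1,y1=box; m=(im[y0:y1,x0:x1].max(2)<60); ys,xs=np.where(m); return ray('top',xs.mean()+x0,ys.mean()+y0,.065),m.sum()
a=cv2.imread('pics/raw_top0.png')
print(rib(im,(290,212,350,228)),rib(a,(290,212,350,228)))
save('side','s21.png',(120,120,560,400),1.8)
```

```text
(array([0.54236379, 0.01805688, 0.065     ]), np.int64(82)) (array([0.54447821, 0.01763106, 0.065     ]), np.int64(85))
```

View pics/t21.png

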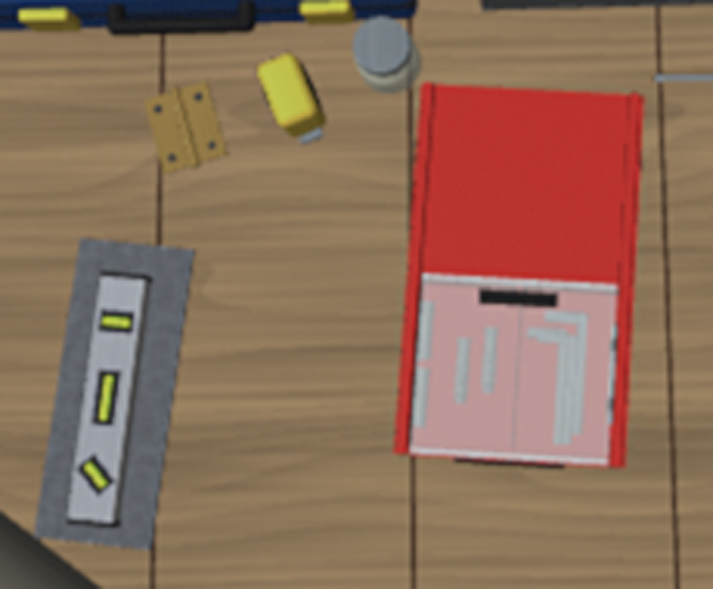

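View pics/s21.png

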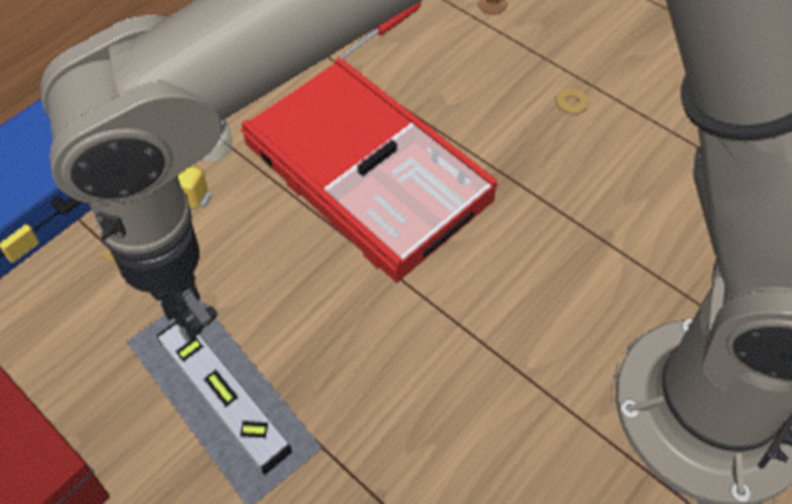

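The door is shut against its stop: the rib now sits 2 mm further in than at the start. The keys show through the right half, the anchors through the left, and the level is centred on the pad. I'm handing it in.

```bash
python3 -c "
from h import *
print(hand_in())"
```

```text
the job is handed in; nothing more can be done
None
```

The red case is packed and the job is handed in, at about 50 s on the robot's clock. No verdict was reported.

- **Level:** it lies flat and lengthwise on the felt pad, about 7 mm off centre.
- **Door open:** I slid it with the fingers straddling its rib, never gripping it. The opening measured about 148–151 mm; I stopped short of feeling the open stop.
- **Contents:** three hex keys are in the right compartment, with key 8 resting on the other two. The two anchors I found are in the left one. I saw no third anchor anywhere, and nothing was knocked aside.
- **Door shut:** I pushed it until the force rose to about 6 N with no further travel. In the last picture the rib sits 2 mm further in than at the start.
- **Bystanders:** the ones visible in the last pictures look unmoved by eye; I did not measure them.

I asked for a 12 N grip on the anchors. The gripper's stated minimum is 20 N, so the real grip may have been up to 20 N per finger, or 40 N in all, still under the 45 N limit. The key widths read 2–4 mm under their true size in the gripper, but every hold was firm.

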